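Hang up the testers to charge and start the charger with the stylus

ROBOT

A 6-joint arm with a two-finger parallel gripper is mounted at the origin on the work surface. World frame = base frame: x ahead of the robot, y to its left, z up, the work surface at z = 0. Lengths are in m, angles in rad, forces in N, time in s.
With the tool pointing down it reaches from about 0.35 to 0.725 m from the base axis. Payload 6 kg.
Tool frame: the origin (TCP) lies midway between the tips of the shut fingers; the grasp point (between the pads) lies 19 mm behind it; z points along the fingers, y is the line along which they close (so a half turn about z gives the same grasp; the last joint's range is limited). The gripper opens to 85 mm and grips with 20 to 120 N. Pads are 22 mm wide; open, the fingers measure 114 mm over their backs; the gripper's body (76 mm by 85 mm) begins 54 mm behind the grasp point. The pads swing forward as they close: fully open they stand 13 mm farther back than shut.
Start: joints at [-0.968, 0.04, 0.085, 0, -1.615, -0.334], TCP at [0.159, -0.578, 0.204] pointing down, gripper open.
Joint ranges: [-2.56, 2.56], [-1.29, 2.01], [-1.08, 1.49], [-3.29, 1.98], [-2.81, -0.18], [-2.99, 2.99]. Speed limits (rad/s): [2.57, 2.57, 3.01, 3.14, 3.14, 3.14].

INTERFACE

Orientations are given as a unit quaternion [w, x, y, z].
In Python, from cell import * gives the robot as it stands.
- The arm moves only by the shell command python3 -m inch 'ROWS' [FORCE]. ROWS is JSON, a list of rows, each an object of numbers: "x", "y", "z": the shift along the tool's x, y, z normalised to -1 to 1, where 1 is 150 mm; "ax", "ay", "az": the turn, a rotation vector about the tool's x, y, z normalised to -1 to 1, where 1 is pi/2 rad; "gripper": the finger opening in mm, from 0 to 85.4. A call has 1 to 5 rows; each row is the pose to reach, as a shift and turn from the pose commanded when the call began, along the tool's axes at that moment; what a row does not reach only later rows make up. A row lasts 1/12 s, in which the tool goes at most 41.7 mm and 7.16 degrees, less where a joint would pass 70% of its speed; a pose out of reach is approached as far as the arm can. A call with a number of a shift or a turn outside -1 to 1 is refused whole. A call with a gripper value outside its range is refused whole. The fingers move at their own pace and stop on an object; FORCE is the grip in N (left out, the last holds). Time passes only in rows, so rows that repeat a pose let the fingers close. It gives the time, the measured TCP pose, the force, the opening and the grip force at its end, in the units of the state.
- state(): the state, without advancing time (a new reading comes with each control period).
- camera(name): name is "side" or "top"; returns a dict with "pixels" (384x512x3 uint8, red, green, blue), "z_map" (384x512 float32, m along the optical axis (not along the pixel's ray), 0 where there is no reading), "intrinsics" (3x3 intrinsics, pixels), "extrinsics" (4x4, takes a point from world to camera coordinates). Camera axes: x right, y down, z forward; pixel columns grow to the right and rows downward; lengths in m; the calibration is good to about 2 mm. A picture is of the moment at which its call begins.
- job_done(): hands the job in; it is judged then, once.
The state is a dict: "clock": time; "q": joint angles; "qd": joint speeds; "tau": joint torques, N m; "tcp_pos": TCP position; "tcp_rot": TCP orientation; "contact_force": force on the tool from outside, world axes, zero at the start; "torque": the same for the moment, N m; "opening": finger opening in m; "grip_force": force on a finger pad.
Only numpy, scipy, OpenCV 4.12 (cv2) and the standard library are available. Lean on these libraries where they do the work, as an engineer would, in place of code of your own. Each camera call takes 0.05 s, during which the arm holds its last target. There are 200 camera calls.

TASK

Hang every electrical tester standing on the bench by its handle on the charging rack, one to a double hook, any hook you like. Only when all of them hang there, take the orange dust cap off the charger's start unit, push the recessed green button under it right down with the stylus for about half a second, stand the stylus back in its holder, and press the cap firmly back onto its collar until it sits fully down and level. Leave the round meter, the fuse block and the meter cover where they are.

Things in the scene. Friction and masses are not known exactly. Their poses are not given: they have to be found in the camera images.
- rack: fixed steel charging rack, open frame 460 mm wide along its y; its rail (170 to 195 mm high) carries three double hooks 145 mm apart, pointing to its -x, towards the robot. Each is a pair of 8 mm prongs, centre lines 64 mm apart (56 mm clear between, room for fingers that hold a bar's middle). Origin: on the bench under the rail's middle; x from hooks to rail, z up.
- hook0 (a point): left (+y) double hook: where the middle of a hung handle bar's centre line rests, midway between the prongs, 46 mm in front of the rail's centre line, 210 mm high; axes as the rack's. The prongs' level seat is 20 mm long, its top 204 mm high; their free ends slope up to 32 mm in front of this point, topping out 228 mm high. Nothing on the rack is higher.
- hook1 (a point): middle double hook: where the middle of a hung handle bar's centre line rests, midway between the prongs, 46 mm in front of the rail's centre line, 210 mm high; axes as the rack's. The prongs' level seat is 20 mm long, its top 204 mm high; their free ends slope up to 32 mm in front of this point, topping out 228 mm high. Nothing on the rack is higher.
- hook2 (a point): right (-y) double hook: where the middle of a hung handle bar's centre line rests, midway between the prongs, 46 mm in front of the rail's centre line, 210 mm high; axes as the rack's. The prongs' level seat is 20 mm long, its top 204 mm high; their free ends slope up to 32 mm in front of this point, topping out 228 mm high. Nothing on the rack is higher.
- tester_yellow: Yellow electrical tester, loose, upright on the bench (may be absent): body 66 x 112 x 75 mm (x, y, z), about 0.35 kg, bottom-heavy. Rigid black loop handle over its top: level round bar 12 mm thick along y, 120 mm above the underside, 100 mm clear between its posts, 39 mm clear under the bar. Hangs either way round. Origin: centre of the underside; z up, display on -x.
- tester_yellow_bar (a point): middle of the handle bar's centre line of that tester, 120 mm above its underside; axes as the tester's (y along the bar).
- tester_orange: Orange electrical tester, loose, upright on the bench (may be absent): body 66 x 112 x 75 mm (x, y, z), about 0.35 kg, bottom-heavy. Rigid black loop handle over its top: level round bar 12 mm thick along y, 120 mm above the underside, 100 mm clear between its posts, 39 mm clear under the bar. Hangs either way round. Origin: centre of the underside; z up, display on -x.
- tester_orange_bar (a point): middle of the handle bar's centre line of that tester, 120 mm above its underside; axes as the tester's (y along the bar).
- tester_blue: Blue electrical tester, loose, upright on the bench (may be absent): body 66 x 112 x 75 mm (x, y, z), about 0.35 kg, bottom-heavy. Rigid black loop handle over its top: level round bar 12 mm thick along y, 120 mm above the underside, 100 mm clear between its posts, 39 mm clear under the bar. Hangs either way round. Origin: centre of the underside; z up, display on -x.
- tester_blue_bar (a point): middle of the handle bar's centre line of that tester, 120 mm above its underside; axes as the tester's (y along the bar).
- start_unit: fixed start unit of the charger: grey and white box 120 x 140 x 60 mm (x, y, z) with a round hole in its top and a round collar (54 mm across, 12 mm high) round the hole, hidden under the dust cap at first. Origin: centre of the underside.
- recess (a point): centre of the mouth of the hole in the start unit's top face (60 mm above the bench): 20 mm diameter, going straight down. The green button's top, 16 mm across, lies 12 mm below the mouth.
- start_button (a joint): travel of the recessed green spring button in m: 0 at rest, 0.008 fully down (which takes about 5 N); it counts as pressed beyond 0.005, and springs back up.
- cap: orange round dust cap, loose, 80 g, at first seated over the collar on the start unit: 66 mm across, inside 59 mm across (2.5 mm play on the collar all round) and 14 mm deep, roof's top 19 mm above its rim; on top a round knob 22 mm thick, 35 mm tall (54 mm overall). Origin: centre of its open underside, which rests on the unit's top, at the point recess, when seated; z up.
- holder: fixed black stylus holder block 80 x 80 x 50 mm with one hole in its top. Origin: centre of the underside.
- holder_hole0 (a point): centre of the mouth of the holder's hole, in the top face 50 mm above the bench: 14 mm diameter with a 3 mm chamfer, 50 mm deep to the bench, vertical.
- stylus: loose stylus standing upright in the holder, 110 mm long, 60 g: lower 40 mm a steel shaft 8 mm thick, above it a red round grip 22 mm thick and 70 mm long whose flat shoulder rests on the holder's top. Origin: the tip of the shaft (its lowest point), z up along the stylus.
- stylus_shoulder (a point): on the stylus axis at the shoulder, 40 mm above the tip; it lies at the mouth of the holder's hole when the stylus is put away.
- dome_meter: bystander: round meter with a glass dome, 100 mm across, 82 mm tall; origin centre of the underside.
- fuse_block: bystander: black fuse block with white caps, 90 x 110 x 66 mm; origin centre of the underside.
- cover_tray: bystander: empty black meter cover lying open side up beyond the rack, 120 x 200 x 45 mm; origin centre of the underside.
Mind the look-alikes: they are no part of the job. What is shaped like the tester_yellow but pink is not meant. Leave any pink look-alike of the tester_orange alone.

How it is judged:
By the outcome, as a careful person would: the job done as asked, in the order asked, and still so for the second after the job is handed in, with the robot touching nothing.
Of tester_yellow, tester_orange, tester_blue only 2 to 3 are there at a start; the rules pass over those that are not, and their reading is None.
At some moment in a run one of tester_yellow, tester_orange, tester_blue may be knocked a few centimetres aside while the robot is not near it.
It also fails if it takes over 210 s, if anything falls off the work surface, if the arm or the gripper's body presses on something with over 40 N, if the wrist force passes 120 N, or if a joint passes its speed limit or range.

## Working session

There is one attempt and no reset: what is moved stays moved. The work goes in short steps, Python scripts to look and compute and a shell command to move; the robot and the scene stay as the last step left them, time stands still between calls to the robot, and variables do not carry over. Pictures are saved under pics/ and viewed, at most 14 in all, crops included, and the job is handed in when it is done.

```bash
ls; mkdir -p pics
python3 - <<'E'
from cell import *
import cv2, numpy as np
print(state())
for n in("side","top"):
    c=camera(n); cv2.imwrite(f"pics/{n}0.png",c["pixels"][:,:,::-1]); np.savez(f"{n}0.npz",**c)
    print(n,c["intrinsics"],c["extrinsics"].round(3))
E
```

```text
pics
{'clock': 0.0, 'q': array([-9.68334914e-01,  4.08263327e-02,  8.38007051e-02, -5.09418884e-04,
       -1.61552097e+00, -3.33694075e-01]), 'qd': array([ 8.52781152e-06, -5.05713698e-04, -9.10758456e-04,  4.42303523e-04,
        2.47051167e-04,  1.40914619e-03]), 'tau': array([ 2.69453794e-04, -3.68211365e+01,  3.47409761e+01,  6.93230867e+00,
       -5.44759969e-03,  1.14836627e-05]), 'tcp_pos': array([ 0.15930714, -0.57805828,  0.20285616]), 'tcp_rot': array([-1.67742392e-04, -1.33990571e-01,  9.90982188e-01,  8.95810221e-04]), 'contact_force': array([-0.40217919,  0.02550528, -0.26997801]), 'torque': array([0.01570347, 0.00814064, 0.04531431]), 'grip_force': 0.0, 'opening': 0.08545524319990011}
side [[426.46528202   0.         251.11015294]
 [  0.         426.46528202 192.83652667]
 [  0.           0.           1.        ]] [[-0.98  -0.198  0.021  0.498]
 [-0.126  0.532 -0.837  0.232]
 [ 0.155 -0.823 -0.547  1.145]
 [ 0.     0.     0.     1.   ]]
top [[352.903328     0.         250.3125288 ]
 [  0.         352.903328   187.77347527]
 [  0.           0.           1.        ]] [[ 0.022 -0.999  0.024 -0.1  ]
 [-0.986 -0.026 -0.163  0.535]
 [ 0.163 -0.02  -0.986  1.048]
 [ 0.     0.     0.     1.   ]]
```

View pics/side0.png

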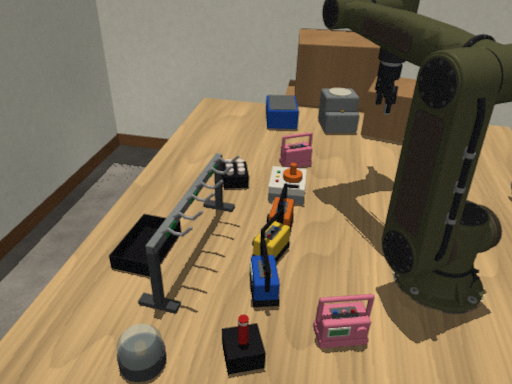

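View pics/top0.png

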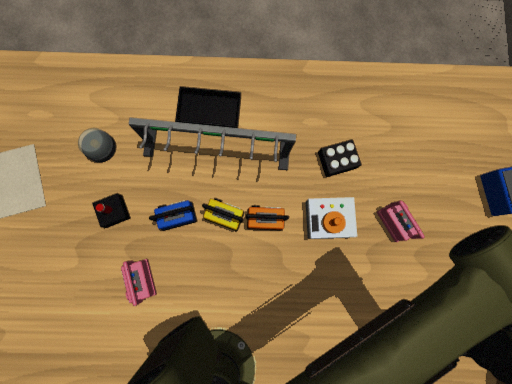

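The side view shows the three testers: blue (265,280), yellow (270,240) and orange (280,212). It also shows the cap (292,175), stylus (243,330), rack, and pink look-alikes at (343,325) and (297,152). In the top view, blue is at (174,215), yellow (222,214), orange (266,217), the cap (334,222) and the stylus (101,208).

```bash
cat > h.py <<'E'
import numpy as np, cv2
from scipy.spatial.transform import Rotation as R
def cloud(c):
    K,E,z=c["intrinsics"],c["extrinsics"],c["z_map"]
    v,u=np.indices(z.shape); m=z>0
    p=np.stack([(u-K[0,2])*z/K[0,0],(v-K[1,2])*z/K[1,1],z],-1)
    P=(p-E[:3,3])@E[:3,:3]
    hsv=cv2.cvtColor(c["pixels"],cv2.COLOR_RGB2HSV)
    return P[m],hsv[m].astype(int),np.stack([u[m],v[m]],1)
def box(P,c,r,z0,z1):
    return (np.hypot(P[:,0]-c[0],P[:,1]-c[1])<r)&(P[:,2]>z0)&(P[:,2]<z1)
def line(Q):
    m=np.median(Q,0); d=np.linalg.svd(Q[:,:2]-Q[:,:2].mean(0),full_matrices=False)[2][0]
    if d[1]<0:d=-d
    t=(Q[:,:2]-m[:2])@d; a,b=np.percentile(t,[2,98])
    n=np.array([-d[1],d[0]]); s=np.median((Q[:,:2]-m[:2])@n)
    cen=m[:2]+d*(a+b)/2+n*s
    return cen,np.degrees(np.arctan2(d[1],d[0])),b-a
HUE=dict(yellow=(22,33),orange=(6,17),blue=(105,125))
def testers(name,c,near):
    P,H,_=cloud(c)
    for k,g in near.items():
        b=box(P,g,.10,.01,.085)&(H[:,0]>=HUE[k][0])&(H[:,0]<=HUE[k][1])&(H[:,1]>150)
        if b.sum()<20: print(name,k,"none");continue
        bc=P[b]; 
        t=box(P,bc.mean(0),.09,.108,.14)&(H[:,2]<90)
        Q=P[t]
        print(name,k,"body",b.sum(),cv2.minAreaRect(bc[:,:2].astype(np.float32)),"zmax",np.percentile(bc[:,2],98).round(4),"bar",t.sum(),*[line(Q) if t.sum()>10 else 0],"ztop",np.percentile(Q[:,2],[50,95]).round(4) if len(Q) else 0)
E
python3 - <<'E'
from h import *
for n in("side","top"):
    c=dict(np.load(n+"0.npz")); P,H,uv=cloud(c)
    if n=="top":
        near={}
        for k,(u,v) in dict(blue=(174,215),yellow=(222,214),orange=(266,217),cap=(334,222),sty=(101,208),hold=(118,212),dome=(96,145),fuse=(340,158),pink=(404,222),pink2=(137,282)).items():
            i=np.argmin(abs(uv-[u,v]).sum(1)); near[k]=P[i]; print(k,P[i].round(4))
        np.save("near.npy",near)
from h import testers
near=np.load("near.npy",allow_pickle=True).item()
for n in("side","top"):
    c=dict(np.load(n+"0.npz")); P,H,uv=cloud(c)
    testers(n,c,{k:near[k] for k in HUE})
    for k,h,z in(("cap",8,(.065,.13)),("sty",0,(.05,.14))):
        dh=np.minimum(abs(H[:,0]-h),180-abs(H[:,0]-h))
        m=box(P,near[k],.06,*z)&(dh<9)&(H[:,1]>130)
        Q=P[m]; zt=np.percentile(Q[:,2],98); T=Q[Q[:,2]>zt-.004]
        print(n,k,m.sum(),"ztop",zt.round(4),"topcen",cv2.minEnclosingCircle(T[:,:2].astype(np.float32)),T.mean(0).round(4), "all",cv2.minEnclosingCircle(Q[:,:2].astype(np.float32)))
    m=(P[:,2]>.15)&(P[:,0]>.4)&(P[:,0]<.75)&(abs(P[:,1])<.45)
    Q=P[m]; print("rack",m.sum(),Q.min(0),Q.max(0))
    r=Q[(Q[:,2]>.188)&(Q[:,2]<.2)]; print("rail?",len(r),line(r),r[:,2].max())
    img=np.zeros((400,800),np.uint8)
    m=(P[:,2]>.14); Q=P[m]
    x=((.75-Q[:,0])*1000).astype(int); y=((.4-Q[:,1])*1000).astype(int)
    k=(x>=0)&(x<400)&(y>=0)&(y<800); img[x[k],y[k]]=((Q[k,2]-.14)*2000+50).clip(0,255)
    cv2.imwrite(f"pics/h{n}.png",img)
    print("bench",np.median(P[box(P,(.45,.0),.3,-.02,.01)][:,2]))
i=np.vstack([cv2.imread("pics/hside.png")[:,100:700][:290],cv2.imread("pics/htop.png")[:,100:700][:290]]);cv2.imwrite("pics/hh.png",i)
E
```

```text
blue [0.4445 0.1366 0.0783]
yellow [ 0.4507 -0.0047  0.0803]
orange [ 0.4412 -0.1319  0.125 ]
cap [ 0.4328 -0.3294  0.1097]
sty [0.4558 0.3345 0.121 ]
hold [0.4517 0.3104 0.0517]
dome [0.6504 0.3831 0.0801]
fuse [ 0.6388 -0.3675  0.0494]
pink [ 0.4401 -0.5485  0.0767]
pink2 [0.2506 0.2313 0.0764]
side yellow body 612 ((0.456069678068161, -0.005054160952568054), (0.11625654995441437, 0.07154649496078491), 70.5897445678711) zmax 0.0768 bar 188 (array([0.45456729, 0.0091925 ]), np.float64(78.06174720809717), np.float64(0.1725252957731605)) ztop [0.1235 0.1265]
side orange body 320 ((0.4446304142475128, -0.12043792754411697), (0.13722142577171326, 0.0654316246509552), 88.16764831542969) zmax 0.0772 bar 139 (array([ 0.44086992, -0.1103396 ]), np.float64(92.11002802618376), np.float64(0.14741366731537078)) ztop [0.1238 0.1267]
side blue body 802 ((0.44778960943222046, 0.14461356401443481), (0.061506237834692, 0.11505208164453506), 13.868277549743652) zmax 0.0777 bar 179 (array([0.44727672, 0.14403428]), np.float64(106.37038057054474), np.float64(0.11802621352365836)) ztop [0.1241 0.127 ]
s
[... 1346 characters left out ...]
(106.15258219446343), np.float64(0.11654659367714905)) ztop [0.1242 0.1281]
top cap 382 ztop 0.1158 topcen ((0.43662524223327637, -0.3381384611129761), 0.010727902874350548) [ 0.4361 -0.3382  0.1142] all ((0.4456423819065094, -0.3322097361087799), 0.04247947782278061)
top sty 108 ztop 0.1227 topcen ((0.45951908826828003, 0.33906111121177673), 0.010284227319061756) [0.4589 0.3399 0.1209] all ((0.4608181118965149, 0.35460782051086426), 0.026772556826472282)
rack 1999 [ 0.58047297 -0.205261    0.15017068] [0.70067537 0.25257028 0.23076052]
rail? 1281 (array([0.67306135, 0.02381048]), np.float64(85.72810271551268), np.float64(0.4390602552171991)) 0.19993678698481734
bench -0.00014101108937979588
```

View pics/hh.png

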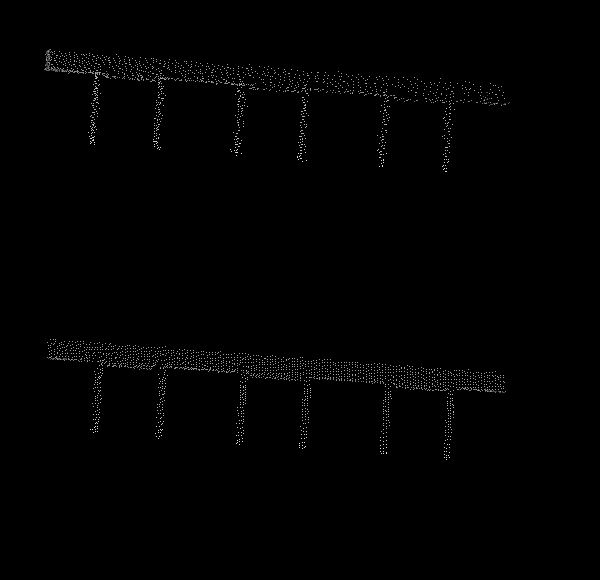

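The height map (side above, top below) shows the rail and six prongs, consistent in both views. Next I refine the fits and write a helper that converts a target pose into tool-axis units.

```bash
cat >> h.py <<'E'
from scipy.optimize import least_squares
def bar(P,H,c0,yaw_deg):
    """refine bar centre line: yaw = angle of bar dir (deg)"""
    c=np.array(c0,float);a=np.radians(yaw_deg)
    for _ in range(6):
        d=np.array([np.cos(a),np.sin(a)]);n=np.array([-d[1],d[0]])
        q=P[:,:2]-c; t=q@d; s=q@n
        m=(abs(t)<.045)&(abs(s)<.013)&(P[:,2]>.117)&(P[:,2]<.135)&(H[:,2]<110)
        k=np.polyfit(t[m],s[m],1); a+=np.arctan(k[0]); c=c+n*k[1]
    return c,np.degrees(a),m.sum(),np.percentile(P[m,2],90)
def rack(P,x0=.673,y0=.025,yaw=-4.3):
    # prong points: above .2, and rail top
    Q=P[(P[:,2]>.15)&(P[:,0]>.55)&(P[:,0]<.72)&(P[:,1]>-.23)&(P[:,1]<.28)]
    rail=Q[(Q[:,2]>.19)&(Q[:,2]<.199)]
    p=np.array([x0,y0,np.radians(yaw)])
    for _ in range(8):
        c,s=np.cos(p[2]),np.sin(p[2]); M=np.array([[c,s],[-s,c]])
        L=(Q[:,:2]-p[:2])@M.T; Lr=(rail[:,:2]-p[:2])@M.T
        # yaw + x from rail
        e=np.abs(Lr[:,0])<.016
        k=np.polyfit(Lr[e,1],Lr[e,0],1)
        m=(L[:,0]<-.02)&(L[:,0]>-.085)&(Q[:,2]>.198); pr=np.array([-177,-113,-32,32,113,177])/1e3
        r=L[m,1]; j=np.argmin(abs(r[:,None]-pr),1); dy=np.median(r[:]-pr[j])
        p[2]+=-np.arctan(k[0]); p[:2]+=M.T@np.array([k[1],dy])
    return p,np.percentile(Lr[:,0],[2,98]),L[m,0].min(),Q[:,2].max()
def hooks(p):
    c,s=np.cos(p[2]),np.sin(p[2])
    return [np.array(p[:2])+np.array([[c,-s],[s,c]])@np.array([-.046,y]) for y in(.145,0,-.145)]
def go(x,y,z,psi):
    """tool shift/turn in interface units from the present pose; psi=angle of tool y (deg)"""
    from cell import state
    st=state();w,a,b,c=st["tcp_rot"];T=R.from_quat([a,b,c,w])
    zz=np.array([0,0,-1.]);yy=np.array([np.cos(np.radians(psi)),np.sin(np.radians(psi)),0])
    G=R.from_matrix(np.stack([np.cross(yy,zz),yy,zz],1))
    d=T.inv().apply(np.array([x,y,z])-st["tcp_pos"])/.15
    r=(T.inv()*G).as_rotvec()/(np.pi/2)
    print("shift",d.round(3),"turn",r.round(3),"tcp",st["tcp_pos"].round(4),"clock",round(st["clock"],2))
E
python3 - <<'E'
from h import *
near=np.load("near.npy",allow_pickle=True).item()
for n in("side","top"):
    c=dict(np.load(n+"0.npz")); P,H,uv=cloud(c)
    for k,c0,y in(("blue",(.4478,.14),106),("yellow",(.454,-.006),71),("orange",(.444,-.12),92)): print(n,k,bar(P,H,c0,y))
    p=rack(P); print(p); print(hooks(p[0]),np.degrees(p[0][2]))
go(.448,.140,.204,196)
E
for i in 1; do python3 -m inch '[{"az":-0.4},{"az":-0.4},{"az":-0.4},{"az":-0.4},{"az":-0.4}]'; done
```

```text
side blue (array([0.4481038 , 0.14008711]), np.float64(105.77852009623858), np.int64(119), np.float64(0.12655311709386174))
side yellow (array([ 0.45076885, -0.00488743]), np.float64(70.86606109809593), np.int64(95), np.float64(0.1261584471921188))
side orange (array([ 0.44253061, -0.12005109]), np.float64(88.18178748396319), np.int64(77), np.float64(0.12645688122763188))
(array([ 0.67197906,  0.02585286, -0.074858  ]), array([-0.04453556,  0.01017387]), np.float64(-0.08065584033799003), np.float64(0.23002768892274253))
[array([0.63695216, 0.17388703]), array([0.62610788, 0.02929311]), array([ 0.61526361, -0.11530081])] -4.289047504078948
top blue (array([0.44804844, 0.14007124]), np.float64(106.16936208741485), np.int64(137), np.float64(0.12716495642917686))
top yellow (array([ 0.45377507, -0.00592255]), np.float64(71.1613413823609), np.int64(129), np.float64(0.1273976758310329))
top orange (array([ 0.44475005, -0.1199738 ]), np.float64(89.20746821510767), np.int64(134), np.float64(0.12721236494862237))
(array([ 0.67361268,  0.02300384, -0.07493077]), array([-0.01089914,  0.0101745 ]), np.float64(-0.08077950446161006), np.float64(0.23076051944158382))
[array([0.63859655, 0.17104056]), array([0.62774176, 0.02644743]), array([ 0.61688696, -0.1181457 ])] -4.293216657221275
shift [-3.127e+00  4.104e+00 -1.000e-03] turn [ 1.000e-03  1.000e-03 -1.007e+00] tcp [ 0.1593 -0.5781  0.203 ] clock 0.1$[0]: bad value
```

```bash
python3 -m inch '[{"x":0,"y":0,"z":0,"ax":0,"ay":0,"az":-0.4,"gripper":85},{"x":0,"y":0,"z":0,"ax":0,"ay":0,"az":-0.4,"gripper":85},{"x":0,"y":0,"z":0,"ax":0,"ay":0,"az":-0.4,"gripper":85},{"x":0,"y":0,"z":0,"ax":0,"ay":0,"az":-0.4,"gripper":85},{"x":0,"y":0,"z":0,"ax":0,"ay":0,"az":-0.4,"gripper":85}]'; python3 -c "
from h import *
go(.448,.140,.204,196)"
```

```text
clock: 0.52
tcp_pos: [0.1593, -0.5782, 0.2033]
tcp_rot: [0.0, -0.435, 0.9, 0.001]
contact_force: [0.2, 0.9, -0.0]
opening: 0.0847
grip_force: 0.0
shift [-4.947e+00  1.469e+00 -1.000e-03] turn [ 0.     0.001 -0.605] tcp [ 0.1593 -0.5782  0.2033] clock 0.52
```

```bash
python3 -m inch '[{"x":-1,"y":0.3,"z":0,"ax":0,"ay":0,"az":-0.4,"gripper":85},{"x":-1,"y":0.3,"z":0,"ax":0,"ay":0,"az":-0.4,"gripper":85},{"x":-1,"y":0.3,"z":0,"ax":0,"ay":0,"az":-0.4,"gripper":85},{"x":-1,"y":0.3,"z":0,"ax":0,"ay":0,"az":-0.4,"gripper":85},{"x":-1,"y":0.3,"z":0,"ax":0,"ay":0,"az":-0.4,"gripper":85}]' >/dev/null
python3 -m inch '[{"x":-1,"y":-0.35,"z":0,"ax":0,"ay":0,"az":-0.2,"gripper":85},{"x":-1,"y":-0.35,"z":0,"ax":0,"ay":0,"az":-0.2,"gripper":85},{"x":-1,"y":-0.35,"z":0,"ax":0,"ay":0,"az":-0.2,"gripper":85},{"x":-1,"y":-0.35,"z":0,"ax":0,"ay":0,"az":-0.2,"gripper":85},{"x":-1,"y":-0.35,"z":0,"ax":0,"ay":0,"az":-0.2,"gripper":85}]' > /dev/null
python3 -m inch '[{"x":-0.8,"y":-0.62,"z":0,"ax":0,"ay":0,"az":0,"gripper":85},{"x":-0.8,"y":-0.62,"z":0,"ax":0,"ay":0,"az":0,"gripper":85},{"x":-0.8,"y":-0.62,"z":0,"ax":0,"ay":0,"az":0,"gripper":85},{"x":-0.8,"y":-0.62,"z":0,"ax":0,"ay":0,"az":0,"gripper":85},{"x":-0.8,"y":-0.62,"z":0,"ax":0,"ay":0,"az":0,"gripper":85}]'
python3 -c "
from h import *
go(.448,.140,.204,196)"
```

```text
clock: 1.77
tcp_pos: [0.3383, -0.1427, 0.2034]
tcp_rot: [-0.001, 0.795, -0.606, -0.0]
contact_force: [-0.3, 0.3, -0.3]
opening: 0.0846
grip_force: 0.0
shift [-1.624 -1.204 -0.002] turn [-0.     0.001 -0.007] tcp [ 0.3383 -0.1427  0.2034] clock 1.77
```

```bash
python3 -m inch '[{"x":-0.81,"y":-0.6,"z":0,"ax":0,"ay":0,"az":0,"gripper":85},{"x":-0.81,"y":-0.6,"z":0,"ax":0,"ay":0,"az":0,"gripper":85},{"x":-0.81,"y":-0.6,"z":0,"ax":0,"ay":0,"az":0,"gripper":85},{"x":-0.81,"y":-0.6,"z":0,"ax":0,"ay":0,"az":0,"gripper":85},{"x":-0.81,"y":-0.6,"z":0,"ax":0,"ay":0,"az":0,"gripper":85}]' >/dev/null
python3 -m inch '[{"x":-0.81,"y":-0.6,"z":0,"ax":0,"ay":0,"az":0,"gripper":85},{"x":-0.81,"y":-0.6,"z":0,"ax":0,"ay":0,"az":0,"gripper":85},{"x":-0.81,"y":-0.6,"z":0,"ax":0,"ay":0,"az":0,"gripper":85},{"x":-0.81,"y":-0.6,"z":0,"ax":0,"ay":0,"az":0,"gripper":85},{"x":-0.81,"y":-0.6,"z":0,"ax":0,"ay":0,"az":0,"gripper":85}]' >/dev/null
cat > look.py <<'E'
# look.py: tester bodies (colour centroids/rects) and bars from both cameras
from h import *
from cell import camera
import sys
for n in("side","top"):
    c=camera(n); cv2.imwrite(f"pics/last_{n}.png",c["pixels"][:,:,::-1]); P,H,_=cloud(c)
    for k,(a,b) in HUE.items():
        m=(H[:,0]>=a)&(H[:,0]<=b)&(H[:,1]>150)&(P[:,2]>.02)&(P[:,2]<.085)&(P[:,0]>.3)&(P[:,0]<.56)&(P[:,1]>-.26)&(P[:,1]<.29)
        if m.sum()<40: print(n,k,m.sum());continue
        r=cv2.minAreaRect(P[m,:2].astype(np.float32)); (w,h),an=r[1],r[2]
        an=an if w>h else an+90
        try: B=bar(P,H,np.array(r[0]),an)
        except Exception as e: B=None
        print(n,k,m.sum(),np.round(r[0],4),np.round((w,h),3),round(an,1),"bar",B and (B[0].round(4),round(B[1],1),B[2],round(B[3],4)))
E
python3 look.py; python3 -c "
from h import *
go(.448,.140,.101,196)"
```

```text
side yellow 614 [ 0.4472 -0.0053] [0.123 0.069] 61.0 bar (array([ 0.4502, -0.007 ]), np.float64(70.2), np.int64(96), np.float64(0.1259))
side orange 221 [ 0.4434 -0.1198] [0.133 0.065] 85.9 bar (array([ 0.4433, -0.1197]), np.float64(90.1), np.int64(49), np.float64(0.1263))
side blue 797 [0.46  0.026] [0.073 0.357] 96.0 bar (array([0.4619, 0.0261]), np.float64(71.0), np.int64(88), np.float64(0.1262))
top yellow 485 [ 0.4536 -0.0075] [0.107 0.063] 71.4 bar (array([ 0.4532, -0.0074]), np.float64(71.3), np.int64(130), np.float64(0.1275))
top orange 495 [ 0.4459 -0.0735] [0.234 0.062] 88.5 bar (array([ 0.4426, -0.0735]), np.float64(93.6), np.int64(117), np.float64(0.1273))
top blue 358 [0.4488 0.1344] [0.06  0.098] 106.4 bar (array([0.4495, 0.1346]), np.float64(106.4), np.int64(96), np.float64(0.1267))
shift [-0.034 -0.01   0.681] turn [ 0.001 -0.001 -0.011] tcp [0.4481 0.1348 0.2031] clock 2.7
```

```bash
python3 -m inch '[{"x":-0.03,"y":-0.01,"z":0.68,"ax":0,"ay":0,"az":-0.01,"gripper":85},{"x":-0.03,"y":-0.01,"z":0.68,"ax":0,"ay":0,"az":-0.01,"gripper":85},{"x":-0.03,"y":-0.01,"z":0.68,"ax":0,"ay":0,"az":-0.01,"gripper":85},{"x":-0.03,"y":-0.01,"z":0.68,"ax":0,"ay":0,"az":-0.01,"gripper":85},{"x":-0.03,"y":-0.01,"z":0.68,"ax":0,"ay":0,"az":-0.01,"gripper":85}]'
python3 -m inch '[{"x":0,"y":0,"z":0,"ax":0,"ay":0,"az":0,"gripper":0},{"x":0,"y":0,"z":0,"ax":0,"ay":0,"az":0,"gripper":0},{"x":0,"y":0,"z":0,"ax":0,"ay":0,"az":0,"gripper":0},{"x":0,"y":0,"z":0,"ax":0,"ay":0,"az":0,"gripper":0},{"x":0,"y":0,"z":0,"ax":0,"ay":0,"az":0,"gripper":0}]' 50
python3 -m inch '[{"x":0,"y":0,"z":0,"ax":0,"ay":0,"az":0,"gripper":0},{"x":0,"y":0,"z":0,"ax":0,"ay":0,"az":0,"gripper":0},{"x":0,"y":0,"z":0,"ax":0,"ay":0,"az":0,"gripper":0},{"x":0,"y":0,"z":0,"ax":0,"ay":0,"az":0,"gripper":0},{"x":0,"y":0,"z":0,"ax":0,"ay":0,"az":0,"gripper":0}]'
```

```text
clock: 3.12
tcp_pos: [0.4484, 0.1383, 0.1024]
tcp_rot: [0.0, 0.798, -0.603, 0.0]
contact_force: [0.1, -0.0, 1.0]
opening: 0.0848
grip_force: 0.0
clock: 3.53
tcp_pos: [0.4486, 0.14, 0.1027]
tcp_rot: [-0.001, 0.798, -0.602, 0.0]
contact_force: [0.4, -0.8, -0.4]
opening: 0.0248
grip_force: 0.0
clock: 3.95
tcp_pos: [0.4483, 0.1398, 0.1019]
tcp_rot: [0.0, 0.798, -0.602, -0.0]
contact_force: [-0.7, 0.2, -0.5]
opening: 0.0005
grip_force: 0.0
```

```bash
python3 look.py; python3 -c "
import cv2,numpy as np
a=cv2.imread('pics/last_side.png')[200:360,180:400];b=cv2.imread('pics/last_top.png')[150:310,100:320]
cv2.imwrite('pics/a1.png',cv2.resize(np.hstack([a,b]),None,fx=1.8,fy=1.8))"
```

```text
side yellow 316 [0.4562 0.0006] [0.103 0.068] 70.2 bar None
side orange 117 [ 0.4203 -0.1394] [0.022 0.098] 97.3 bar None
side blue 780 [0.4475 0.1445] [0.061 0.115] 104.3 bar (array([0.4477, 0.1445]), np.float64(108.0), np.int64(72), np.float64(0.1267))
top yellow 484 [ 0.4538 -0.0075] [0.108 0.064] 70.4 bar (array([ 0.4532, -0.0073]), np.float64(71.3), np.int64(126), np.float64(0.1271))
top orange 494 [ 0.443  -0.0735] [0.063 0.232] 90.9 bar (array([ 0.4425, -0.0735]), np.float64(93.6), np.int64(117), np.float64(0.1272))
top blue 303 [0.4478 0.1383] [0.06  0.106] 106.2 bar (array([0.4481, 0.1384]), np.float64(106.6), np.int64(55), np.float64(0.1272))
```

View pics/a1.png

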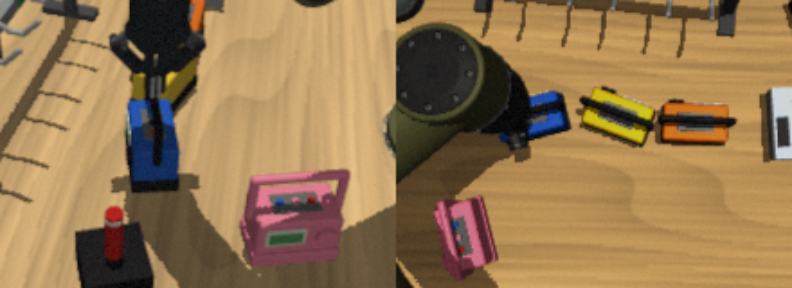

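The crop shows the shut fingers near the blue handle at about (155,75), but they hold nothing: opening is 0 and grip force is 0. I'll locate the fingers in the depth data.

Run:
```python
from h import *
from cell import camera
d=np.array([np.cos(np.radians(106)),np.sin(np.radians(106))]);n=np.array([d[1],-d[0]])
for nm in("side","top"):
    c=camera(nm);P,H,uv=cloud(c)
    q=P[:,:2]-[.4483,.1398]; t=q@d;s=q@n
    for z0 in np.arange(.085,.20,.01):
        m=(abs(t)<.08)&(abs(s)<.07)&(P[:,2]>z0)&(P[:,2]<z0+.01)&(H[:,2]<110)&~((H[:,0]>100)&(H[:,0]<128)&(H[:,1]>150))
        if m.sum()>3: print(nm,z0.round(3),m.sum(),"along bar",np.percentile(t[m],[3,50,97]).round(3),"across",np.percentile(s[m],[3,50,97]).round(3))
    if nm=="side":
        m=(abs(t)<.1)&(abs(s)<.1)&(P[:,2]>.02); a=uv[m].min(0);b=uv[m].max(0); print(a,b)
        cv2.imwrite("pics/a2.png",cv2.resize(c["pixels"][190:310,210:330,::-1],(600,600),interpolation=cv2.INTER_CUBIC))
```

```text
side 0.085 13 along bar [0.059 0.062 0.063] across [-0.004  0.001  0.003]
side 0.095 11 along bar [0.06  0.062 0.064] across [-0.004  0.001  0.004]
side 0.105 15 along bar [0.059 0.062 0.064] across [-0.005 -0.001  0.004]
side 0.115 66 along bar [-0.003  0.039  0.063] across [-0.005  0.002  0.005]
side 0.125 32 along bar [0.005 0.027 0.06 ] across [-0.006 -0.001  0.003]
side 0.135 32 along bar [0.006 0.008 0.012] across [-0.013 -0.001  0.011]
side 0.145 37 along bar [0.004 0.009 0.012] across [-0.013  0.     0.011]
side 0.155 36 along bar [0.004 0.009 0.012] across [-0.012  0.001  0.012]
side 0.165 46 along bar [-0.006  0.01   0.013] across [-0.022 -0.003  0.022]
side 0.175 125 along bar [-0.009  0.01   0.014] across [-0.034 -0.006  0.028]
side 0.185 117 along bar [-0.01   0.01   0.015] across [-0.04  -0.005  0.039]
side 0.195 115 along bar [-0.008  0.012  0.018] across [-0.049 -0.006  0.046]
[241  81] [321 301]
top 0.115 44 along bar [-0.059 -0.032 -0.011] across [-0.005 -0.001  0.005]
top 0.125 21 along bar [-0.053 -0.033 -0.014] across [-0.003 -0.     0.004]
top 0.175 8 along bar [-0.014 -0.009 -0.003] across [-0.029 -0.024 -0.021]
top 0.185 9 along bar [-0.013 -0.01  -0.005] across [-0.032 -0.029 -0.025]
top 0.195 4 along bar [-0.012 -0.012 -0.008] across [-0.039 -0.036 -0.034]
```

View pics/a2.png

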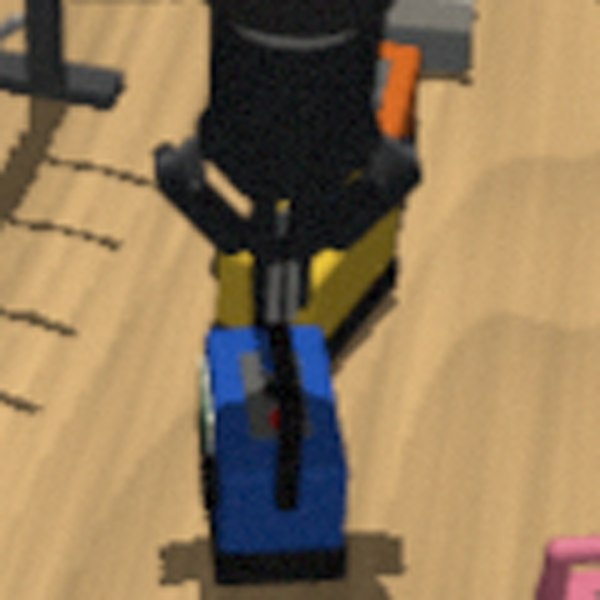

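The crop shows the shut fingers ending right at the bar's top, about (285,320), when they should extend below it. I'll raise the arm clear and measure where the tips really are relative to the reported TCP.

```bash
python3 -m inch '[{"x":0,"y":0,"z":-0.5,"ax":0,"ay":0,"az":0,"gripper":0},{"x":0,"y":0,"z":-0.5,"ax":0,"ay":0,"az":0,"gripper":0},{"x":0,"y":0,"z":-0.5,"ax":0,"ay":0,"az":0,"gripper":0},{"x":0,"y":0,"z":-0.5,"ax":0,"ay":0,"az":0,"gripper":0},{"x":0,"y":0,"z":-0.5,"ax":0,"ay":0,"az":0,"gripper":0}]'
python3 - <<'E'
from h import *
from cell import camera
d=np.array([np.cos(np.radians(106)),np.sin(np.radians(106))]);n=np.array([d[1],-d[0]])
for nm in("side","top"):
    c=camera(nm);P,H,uv=cloud(c)
    q=P[:,:2]-[.4483,.1398]; t=q@d;s=q@n
    for z0 in np.arange(.10,.27,.01):
        m=(abs(t)<.03)&(abs(s)<.03)&(P[:,2]>z0)&(P[:,2]<z0+.01)
        if m.sum()>3: print(nm,z0.round(3),m.sum(),"along bar",np.percentile(t[m],[3,50,97]).round(3),"across",np.percentile(s[m],[3,50,97]).round(3),P[m,2].min().round(4))
E
```

```text
clock: 4.57
tcp_pos: [0.4482, 0.14, 0.1766]
tcp_rot: [-0.0, 0.798, -0.602, -0.0]
contact_force: [0.6, 0.2, -1.3]
opening: -0.0002
grip_force: 0.0
side 0.12 81 along bar [-0.029  0.002  0.028] across [-0.006 -0.     0.005] 0.1207
side 0.2 7 along bar [0.003 0.009 0.012] across [-0.009 -0.002  0.005] 0.2051
side 0.21 42 along bar [0.005 0.009 0.012] across [-0.014  0.     0.011] 0.2102
side 0.22 39 along bar [0.005 0.008 0.012] across [-0.013  0.001  0.012] 0.2208
side 0.23 45 along bar [0.004 0.008 0.013] across [-0.014 -0.001  0.012] 0.23
side 0.24 51 along bar [-0.005  0.01   0.014] across [-0.025 -0.003  0.016] 0.2401
side 0.25 125 along bar [-0.009  0.01   0.014] across [-0.028 -0.004  0.027] 0.2503
side 0.26 80 along bar [-0.01   0.01   0.017] across [-0.029  0.009  0.029] 0.2601
top 0.12 58 along bar [-0.029 -0.011  0.008] across [-0.005 -0.001  0.005] 0.1201
top 0.25 10 along bar [-0.014 -0.011 -0.004] across [-0.029 -0.024 -0.019] 0.2512
top 0.26 7 along bar [-0.012 -0.008 -0.006] across [-0.029 -0.026 -0.022] 0.261
```

The reported TCP sits about 28 mm below the real fingertips: the tips measure 0.205 m while the state says 0.177 m. I'll allow for that offset and grasp again at a reported z of about 0.073.

```bash
python3 -m inch '[{"x":0,"y":0,"z":0,"ax":0,"ay":0,"az":0,"gripper":80},{"x":0,"y":0,"z":0,"ax":0,"ay":0,"az":0,"gripper":80},{"x":0,"y":0,"z":0,"ax":0,"ay":0,"az":0,"gripper":80},{"x":0,"y":0,"z":0,"ax":0,"ay":0,"az":0,"gripper":80},{"x":0,"y":0,"z":0,"ax":0,"ay":0,"az":0,"gripper":80}]'
python3 -m inch '[{"x":0,"y":0,"z":0.2,"ax":0,"ay":0,"az":0,"gripper":80},{"x":0,"y":0,"z":0.4,"ax":0,"ay":0,"az":0,"gripper":80},{"x":0,"y":0,"z":0.6,"ax":0,"ay":0,"az":0,"gripper":80},{"x":0,"y":0,"z":0.69,"ax":0,"ay":0,"az":0,"gripper":80},{"x":0,"y":0,"z":0.69,"ax":0,"ay":0,"az":0,"gripper":80}]'
python3 -m inch '[{"x":0,"y":0,"z":0,"ax":0,"ay":0,"az":0,"gripper":0},{"x":0,"y":0,"z":0,"ax":0,"ay":0,"az":0,"gripper":0},{"x":0,"y":0,"z":0,"ax":0,"ay":0,"az":0,"gripper":0},{"x":0,"y":0,"z":0,"ax":0,"ay":0,"az":0,"gripper":0},{"x":0,"y":0,"z":0,"ax":0,"ay":0,"az":0,"gripper":0}]' 50
python3 -m inch '[{"x":0,"y":0,"z":0,"ax":0,"ay":0,"az":0,"gripper":0},{"x":0,"y":0,"z":0,"ax":0,"ay":0,"az":0,"gripper":0},{"x":0,"y":0,"z":0,"ax":0,"ay":0,"az":0,"gripper":0},{"x":0,"y":0,"z":0,"ax":0,"ay":0,"az":0,"gripper":0},{"x":0,"y":0,"z":0,"ax":0,"ay":0,"az":0,"gripper":0}]'
python3 -c "
from h import *
go(.55,.1766,.073+.135,175.7)"
```

```text
clock: 5.08
tcp_pos: [0.4483, 0.1398, 0.1768]
tcp_rot: [0.0, 0.798, -0.602, -0.0]
contact_force: [-0.2, -0.1, 0.1]
opening: 0.0607
grip_force: 0.0
clock: 5.5
tcp_pos: [0.4463, 0.1387, 0.0694]
tcp_rot: [0.003, 0.798, -0.602, -0.001]
contact_force: [-0.1, -0.7, -0.1]
opening: 0.0802
grip_force: 0.0
clock: 5.92
tcp_pos: [0.4488, 0.1402, 0.0744]
tcp_rot: [-0.001, 0.798, -0.602, 0.0]
contact_force: [-0.1, 0.5, 0.3]
opening: 0.0193
grip_force: 0.0
clock: 6.33
tcp_pos: [0.4488, 0.1401, 0.0742]
tcp_rot: [-0.001, 0.798, -0.602, 0.0]
contact_force: [-0.5, 0.7, 5.4]
opening: 0.0099
grip_force: 48.8
shift [-0.049 -0.717 -0.891] turn [-0.001  0.     0.225] tcp [0.4488 0.1401 0.0742] clock 6.33
```

```bash
python3 -m inch '[{"x":0,"y":0,"z":-0.2,"ax":0,"ay":0,"az":0,"gripper":0},{"x":0,"y":0,"z":-0.4,"ax":0,"ay":0,"az":0,"gripper":0},{"x":0,"y":0,"z":-0.6,"ax":0,"ay":0,"az":0,"gripper":0},{"x":0,"y":0,"z":-0.8,"ax":0,"ay":0,"az":0,"gripper":0},{"x":0,"y":0,"z":-0.9,"ax":0,"ay":0,"az":0,"gripper":0}]'
python3 -m inch '[{"x":-0.02,"y":-0.2,"z":0,"ax":0,"ay":0,"az":0.06,"gripper":0},{"x":-0.03,"y":-0.4,"z":0,"ax":0,"ay":0,"az":0.12,"gripper":0},{"x":-0.05,"y":-0.6,"z":0,"ax":0,"ay":0,"az":0.18,"gripper":0},{"x":-0.06,"y":-0.72,"z":0,"ax":0,"ay":0,"az":0.225,"gripper":0},{"x":-0.06,"y":-0.72,"z":0,"ax":0,"ay":0,"az":0.225,"gripper":0}]'
python3 -m inch '[{"x":0,"y":0,"z":0,"ax":0,"ay":0,"az":0,"gripper":0},{"x":0,"y":0,"z":0,"ax":0,"ay":0,"az":0,"gripper":0}]'
python3 -c "
from h import *
go(.553,.1789,.192,175.7)
go(.6378,.1725,.192,175.7)"; python3 look.py|grep -v blue; python3 -c "
import cv2
cv2.imwrite('pics/a3.png',cv2.resize(cv2.imread('pics/last_side.png')[120:310,110:350],None,fx=2.5,fy=2.5))"
```

```text
clock: 6.75
tcp_pos: [0.4486, 0.1398, 0.2108]
tcp_rot: [-0.001, 0.798, -0.602, 0.0]
contact_force: [0.3, 0.2, -3.2]
opening: 0.0102
grip_force: 49.6
clock: 7.17
tcp_pos: [0.5509, 0.1788, 0.2039]
tcp_rot: [-0.003, -0.678, 0.735, 0.001]
contact_force: [0.2, -0.9, -4.7]
opening: 0.0102
grip_force: 49.6
clock: 7.33
tcp_pos: [0.549, 0.1779, 0.2067]
tcp_rot: [-0.002, -0.68, 0.733, 0.001]
contact_force: [0.8, 0.2, -4.4]
opening: 0.0105
grip_force: 49.6
shift [-0.009 -0.026  0.098] turn [ 0.002 -0.001  0.   ] tcp [0.549  0.1779 0.2067] clock 7.33
shift [-0.009 -0.593  0.096] turn [ 0.002 -0.001  0.   ] tcp [0.549  0.1779 0.2067] clock 7.33
side yellow 753 [ 0.4502 -0.0105] [0.127 0.071] 68.1 bar (array([ 0.4487, -0.0099]), np.float64(70.2), np.int64(94), np.float64(0.1267))
side orange 317 [ 0.4443 -0.1207] [0.136 0.065] 87.4 bar (array([ 0.4427, -0.1206]), np.float64(88.3), np.int64(73), np.float64(0.1262))
top yellow 482 [0.4641 0.1109] [0.35 0.08] 84.5 bar None
top orange 500 [ 0.4439 -0.1353] [0.108 0.063] 88.5 bar (array([ 0.4445, -0.1354]), np.float64(88.9), np.int64(131), np.float64(0.1275))
```

View pics/a3.png

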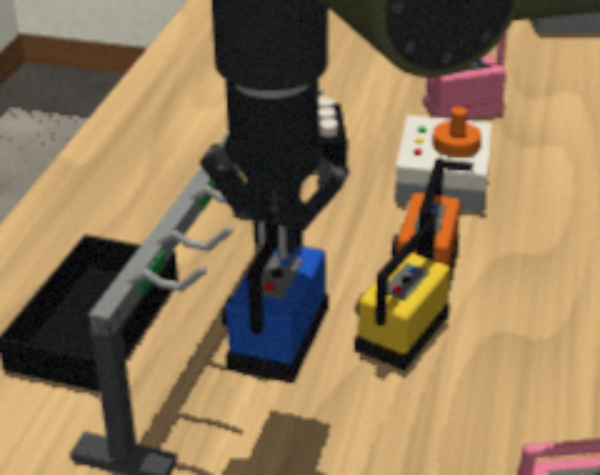

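The crop shows blue held upright at about (280,300), in front of the left hook.

```bash
python3 -m inch '[{"x":-0.01,"y":-0.02,"z":0.1,"ax":0.002,"ay":0,"az":0,"gripper":0},{"x":-0.01,"y":-0.02,"z":0.1,"ax":0.002,"ay":0,"az":0,"gripper":0},{"x":-0.01,"y":-0.02,"z":0.1,"ax":0.002,"ay":0,"az":0,"gripper":0},{"x":-0.01,"y":-0.02,"z":0.1,"ax":0.002,"ay":0,"az":0,"gripper":0}]'
cat > held.py <<'E'
# held.py: bar and body-top heights of the tester now held, bar ends near the TCP
from h import *
from cell import camera,state
s0=state();p=s0["tcp_pos"];w,a,b,c=s0["tcp_rot"];T=R.from_quat([a,b,c,w]).as_matrix()
for nm in("side","top"):
    P,H,_=cloud(camera(nm)); L=(P-p)@T  # tool frame
    m=(abs(L[:,1])<.012)&(abs(L[:,0])<.07)&(abs(L[:,0])>.016)&(P[:,2]>p[2]+.03)&(P[:,2]<p[2]+.06)
    b=(abs(L[:,1])<.03)&(abs(L[:,0])<.05)&(P[:,2]>p[2]-.02)&(P[:,2]<p[2]+.015)&(H[:,1]>150)
    print(nm,m.sum(),"bar top z",np.percentile(P[m,2],[50,90]).round(4),"across",np.median(L[m,1]).round(4),"along ends",np.percentile(L[m,0],[2,98]).round(3),"bodytop",np.percentile(P[b,2],[50,95]).round(4) if b.any() else 0)
E
python3 held.py; python3 -c "
from h import *
go(.6378,.1725,.192,175.7)"
```

```text
clock: 7.77
tcp_pos: [0.5526, 0.1792, 0.1942]
tcp_rot: [0.001, -0.68, 0.733, -0.001]
contact_force: [-0.5, 0.9, -3.9]
opening: 0.0103
grip_force: 49.6
side 121 bar top z [0.2427 0.2456] across 0.0035 along ends [-0.063  0.003] bodytop [0.1944 0.1971]
top 88 bar top z [0.2442 0.247 ] across 0.0012 along ends [0.018 0.061] bodytop [0.1947 0.1975]
shift [ 0.003 -0.568  0.019] turn [-0.003  0.    -0.   ] tcp [0.5529 0.1794 0.1945] clock 7.87
```

```bash
python3 -m inch '[{"x":0,"y":0,"z":0.012,"ax":-0.002,"ay":0,"az":0,"gripper":0},{"x":0,"y":-0.1,"z":0.012,"ax":-0.002,"ay":0,"az":0,"gripper":0},{"x":0,"y":-0.2,"z":0.012,"ax":-0.002,"ay":0,"az":0,"gripper":0},{"x":0,"y":-0.3,"z":0.012,"ax":-0.002,"ay":0,"az":0,"gripper":0},{"x":0,"y":-0.36,"z":0.012,"ax":-0.002,"ay":0,"az":0,"gripper":0}]'
python3 -m inch '[{"x":0,"y":-0.06,"z":0,"ax":0,"ay":0,"az":0,"gripper":0},{"x":0,"y":-0.12,"z":0.01,"ax":0,"ay":0,"az":0,"gripper":0},{"x":0,"y":-0.18,"z":0.02,"ax":0,"ay":0,"az":0,"gripper":0},{"x":0,"y":-0.205,"z":0.03,"ax":0,"ay":0,"az":0,"gripper":0},{"x":0,"y":-0.205,"z":0.03,"ax":0,"ay":0,"az":0,"gripper":0}]'
python3 -c "
from h import *
go(.6378,.1725,.163,175.7)"
```

```text
clock: 8.28
tcp_pos: [0.6078, 0.1751, 0.1916]
tcp_rot: [-0.0, -0.68, 0.733, 0.0]
contact_force: [-0.9, 1.1, -4.1]
opening: 0.0104
grip_force: 49.6
clock: 8.7
tcp_pos: [0.6377, 0.1728, 0.1862]
tcp_rot: [-0.001, -0.68, 0.733, 0.0]
contact_force: [-0.7, -0.1, -4.7]
opening: 0.0102
grip_force: 49.6
shift [ 0.002 -0.001  0.154] turn [ 0.001 -0.    -0.001] tcp [0.6377 0.1728 0.1862] clock 8.7
```

```bash
python3 -m inch '[{"x":0,"y":0,"z":0.05,"ax":0,"ay":0,"az":0,"gripper":0},{"x":0,"y":0,"z":0.1,"ax":0,"ay":0,"az":0,"gripper":0},{"x":0,"y":0,"z":0.145,"ax":0,"ay":0,"az":0,"gripper":0},{"x":0,"y":0,"z":0.145,"ax":0,"ay":0,"az":0,"gripper":0},{"x":0,"y":0,"z":0.145,"ax":0,"ay":0,"az":0,"gripper":0}]'
```

```text
clock: 9.12
tcp_pos: [0.6369, 0.173, 0.1651]
tcp_rot: [-0.0, -0.68, 0.733, 0.0]
contact_force: [0.2, -0.2, -3.7]
opening: 0.01
grip_force: 49.7
```

```bash
python3 -m inch '[{"x":0,"y":0,"z":0.02,"ax":0,"ay":0,"az":0,"gripper":0},{"x":0,"y":0,"z":0.02,"ax":0,"ay":0,"az":0,"gripper":0},{"x":0,"y":0,"z":0.02,"ax":0,"ay":0,"az":0,"gripper":0}]'
```

```text
clock: 9.37
tcp_pos: [0.6375, 0.173, 0.1639]
tcp_rot: [0.001, -0.68, 0.733, -0.0]
contact_force: [-4.2, 0.2, 2.2]
opening: 0.0106
grip_force: 50.3
```

```bash
python3 -m inch '[{"x":0,"y":0,"z":0,"ax":0,"ay":0,"az":0,"gripper":28},{"x":0,"y":0,"z":0,"ax":0,"ay":0,"az":0,"gripper":28},{"x":0,"y":0,"z":0,"ax":0,"ay":0,"az":0,"gripper":28},{"x":0,"y":0,"z":0,"ax":0,"ay":0,"az":0,"gripper":28}]'
python3 -m inch '[{"x":0,"y":0,"z":-0.1,"ax":0,"ay":0,"az":0,"gripper":28},{"x":0,"y":0,"z":-0.2,"ax":0,"ay":0,"az":0,"gripper":28},{"x":0,"y":0,"z":-0.4,"ax":0,"ay":0,"az":0,"gripper":28},{"x":0,"y":0,"z":-0.5,"ax":0,"ay":0,"az":0,"gripper":28},{"x":0,"y":0,"z":-0.5,"ax":0,"ay":0,"az":0,"gripper":28}]'
python3 look.py; python3 -c "
from h import *
go(.452,-.007,.24,161)"
```

```text
clock: 9.7
tcp_pos: [0.6375, 0.1729, 0.1624]
tcp_rot: [0.0, -0.68, 0.733, -0.0]
contact_force: [0.3, -1.4, 0.3]
opening: 0.028
grip_force: 0.0
clock: 10.12
tcp_pos: [0.6389, 0.1729, 0.2427]
tcp_rot: [0.003, -0.68, 0.733, -0.002]
contact_force: [-0.7, -1.1, 2.0]
opening: 0.0282
grip_force: 0.0
side yellow 754 [ 0.4334 -0.0248] [0.171 0.071] 58.1 bar (array([ 0.4419, -0.0298]), np.float64(69.3), np.int64(81), np.float64(0.1266))
side orange 314 [ 0.4433 -0.1219] [0.134 0.065] 85.9 bar (array([ 0.4425, -0.1219]), np.float64(88.3), np.int64(74), np.float64(0.1263))
side blue 6
top yellow 483 [ 0.453  -0.0073] [0.107 0.062] 70.9 bar (array([ 0.4532, -0.0073]), np.float64(71.1), np.int64(129), np.float64(0.1276))
top orange 497 [ 0.4485 -0.0937] [0.197 0.068] 84.4 bar (array([ 0.4429, -0.0934]), np.float64(96.2), np.int64(116), np.float64(0.1275))
top blue 0
shift [ 1.292  1.143 -0.016] turn [-0.001  0.001  0.163] tcp [0.6376 0.1732 0.238 ] clock 10.22
```

```bash
python3 -m inch '[{"x":0.2,"y":0.18,"z":0,"ax":0,"ay":0,"az":0,"gripper":28},{"x":0.4,"y":0.35,"z":0,"ax":0,"ay":0,"az":0,"gripper":28},{"x":0.55,"y":0.5,"z":0,"ax":0,"ay":0,"az":0,"gripper":50},{"x":0.65,"y":0.57,"z":0,"ax":0,"ay":0,"az":0,"gripper":80},{"x":0.65,"y":0.57,"z":0,"ax":0,"ay":0,"az":0,"gripper":80}]' >/dev/null
python3 -m inch '[{"x":0.2,"y":0.18,"z":0.2,"ax":0,"ay":0,"az":0.06,"gripper":80},{"x":0.4,"y":0.36,"z":0.3,"ax":0,"ay":0,"az":0.12,"gripper":80},{"x":0.55,"y":0.5,"z":0.3,"ax":0,"ay":0,"az":0.163,"gripper":80},{"x":0.64,"y":0.57,"z":0.3,"ax":0,"ay":0,"az":0.163,"gripper":80},{"x":0.64,"y":0.57,"z":0.3,"ax":0,"ay":0,"az":0.163,"gripper":80}]'
python3 look.py; python3 -c "
from h import *
go(.4525,-.0065,.0735,161)"; python3 -c "
import cv2,numpy as np
cv2.imwrite('pics/a4.png',cv2.resize(np.hstack([cv2.imread('pics/last_side.png')[120:310,110:350],cv2.imread('pics/last_top.png')[80:270,80:320]]),None,fx=1.6,fy=1.6))"
```

```text
clock: 11.05
tcp_pos: [0.4504, -0.0089, 0.1919]
tcp_rot: [-0.0, -0.58, 0.815, 0.0]
contact_force: [1.7, 0.8, -0.1]
opening: 0.0801
grip_force: 0.0
side yellow 748 [ 0.456  -0.0024] [0.113 0.07 ] 70.1 bar (array([ 0.4522, -0.001 ]), np.float64(70.6), np.int64(98), np.float64(0.1261))
side orange 315 [ 0.446  -0.0781] [0.218 0.065] 87.2 bar (array([ 0.4406, -0.078 ]), np.float64(95.6), np.int64(82), np.float64(0.1263))
side blue 8
top yellow 200 [ 0.4434 -0.0328] [0.053 0.062] 160.6 bar (array([ 0.4393, -0.0388]), np.float64(93.5), np.int64(62), np.float64(0.1263))
top orange 497 [ 0.4441 -0.135 ] [0.11  0.063] 88.7 bar (array([ 0.4445, -0.135 ]), np.float64(88.9), np.int64(128), np.float64(0.1276))
top blue 0
shift [-0.005 -0.002  0.789] turn [ 0.  0. -0.] tcp [ 0.452  -0.0072  0.1919] clock 11.15
```

View pics/a4.png

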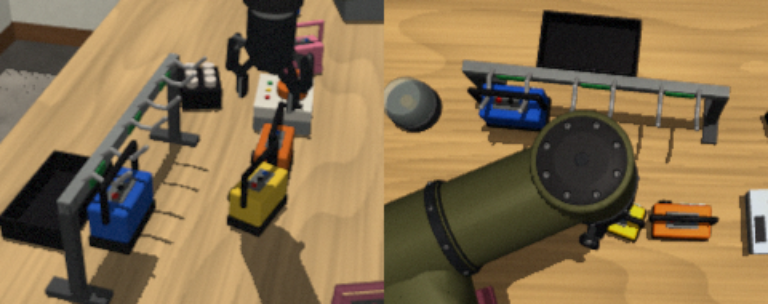

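Both views show blue hanging on the left hook, at (120,200) in the side half and (515,100) in the top half. The gripper is over yellow.

```bash
python3 -m inch '[{"x":0,"y":0,"z":0.2,"ax":0,"ay":0,"az":0,"gripper":80},{"x":0,"y":0,"z":0.4,"ax":0,"ay":0,"az":0,"gripper":80},{"x":0,"y":0,"z":0.6,"ax":0,"ay":0,"az":0,"gripper":80},{"x":0,"y":0,"z":0.785,"ax":0,"ay":0,"az":0,"gripper":80},{"x":0,"y":0,"z":0.785,"ax":0,"ay":0,"az":0,"gripper":80}]' >/dev/null
python3 -m inch '[{"x":0,"y":0,"z":0,"ax":0,"ay":0,"az":0,"gripper":0},{"x":0,"y":0,"z":0,"ax":0,"ay":0,"az":0,"gripper":0},{"x":0,"y":0,"z":0,"ax":0,"ay":0,"az":0,"gripper":0},{"x":0,"y":0,"z":0,"ax":0,"ay":0,"az":0,"gripper":0},{"x":0,"y":0,"z":0,"ax":0,"ay":0,"az":0,"gripper":0}]'
python3 -m inch '[{"x":0,"y":0,"z":0,"ax":0,"ay":0,"az":0,"gripper":0},{"x":0,"y":0,"z":0,"ax":0,"ay":0,"az":0,"gripper":0},{"x":0,"y":0,"z":0,"ax":0,"ay":0,"az":0,"gripper":0},{"x":0,"y":0,"z":0,"ax":0,"ay":0,"az":0,"gripper":0},{"x":0,"y":0,"z":0,"ax":0,"ay":0,"az":0,"gripper":0}]'
python3 -m inch '[{"x":0,"y":0,"z":-0.2,"ax":0,"ay":0,"az":0,"gripper":0},{"x":0,"y":0,"z":-0.4,"ax":0,"ay":0,"az":0,"gripper":0},{"x":0,"y":0,"z":-0.6,"ax":0,"ay":0,"az":0,"gripper":0},{"x":0,"y":0,"z":-0.8,"ax":0,"ay":0,"az":0,"gripper":0},{"x":0,"y":0,"z":-0.9,"ax":0,"ay":0,"az":0,"gripper":0}]'
python3 -c "
from h import *
go(.542,.0343,.208,175.7)"
```

```text
clock: 11.98
tcp_pos: [0.453, -0.0068, 0.0761]
tcp_rot: [0.001, -0.581, 0.814, -0.0]
contact_force: [0.1, -0.3, 0.4]
opening: 0.0194
grip_force: 0.0
clock: 12.4
tcp_pos: [0.4531, -0.007, 0.0758]
tcp_rot: [0.001, -0.581, 0.814, -0.001]
contact_force: [1.9, 0.7, 6.5]
opening: 0.0098
grip_force: 49.0
clock: 12.82
tcp_pos: [0.4522, -0.0071, 0.2121]
tcp_rot: [0.0, -0.581, 0.814, -0.0]
contact_force: [0.5, 0.3, -2.4]
opening: 0.0103
grip_force: 49.7
shift [-0.456 -0.476  0.028] turn [-0.001  0.    -0.163] tcp [ 0.4522 -0.0071  0.2121] clock 12.82
```

```bash
python3 -m inch '[{"x":-0.15,"y":-0.15,"z":0,"ax":0,"ay":0,"az":-0.05,"gripper":0},{"x":-0.3,"y":-0.3,"z":0,"ax":0,"ay":0,"az":-0.1,"gripper":0},{"x":-0.456,"y":-0.476,"z":0.03,"ax":0,"ay":0,"az":-0.163,"gripper":0},{"x":-0.456,"y":-0.476,"z":0.05,"ax":0,"ay":0,"az":-0.163,"gripper":0},{"x":-0.456,"y":-0.476,"z":0.1,"ax":0,"ay":0,"az":-0.163,"gripper":0}]' >/dev/null
python3 -m inch '[{"x":0,"y":0,"z":0,"ax":0,"ay":0,"az":0,"gripper":0},{"x":0,"y":0,"z":0,"ax":0,"ay":0,"az":0,"gripper":0},{"x":0,"y":0,"z":0,"ax":0,"ay":0,"az":0,"gripper":0}]'
python3 held.py; python3 -c "
from h import *
go(.6269,.0279,.1935,175.7)"
```

```text
clock: 13.48
tcp_pos: [0.5415, 0.034, 0.1954]
tcp_rot: [0.0, -0.68, 0.733, -0.0]
contact_force: [-0.3, 0.7, -3.9]
opening: 0.0101
grip_force: 49.4
side 84 bar top z [0.2422 0.245 ] across 0.003 along ends [-0.062 -0.017] bodytop [0.1929 0.1966]
top 82 bar top z [0.2437 0.2462] across 0.0013 along ends [-0.011  0.06 ] bodytop [0.1936 0.1977]
shift [-0.001 -0.569  0.017] turn [-0.001  0.001 -0.001] tcp [0.5418 0.0342 0.1959] clock 13.58
```

```bash
python3 -m inch '[{"x":0,"y":0,"z":0.007,"ax":0,"ay":0,"az":0,"gripper":0},{"x":0,"y":-0.1,"z":0.007,"ax":0,"ay":0,"az":0,"gripper":0},{"x":0,"y":-0.2,"z":0.007,"ax":0,"ay":0,"az":0,"gripper":0},{"x":0,"y":-0.3,"z":0.007,"ax":0,"ay":0,"az":0,"gripper":0},{"x":0,"y":-0.36,"z":0.007,"ax":0,"ay":0,"az":0,"gripper":0}]'
python3 -m inch '[{"x":0,"y":-0.06,"z":0,"ax":0,"ay":0,"az":0,"gripper":0},{"x":0,"y":-0.12,"z":0.01,"ax":0,"ay":0,"az":0,"gripper":0},{"x":0,"y":-0.18,"z":0.02,"ax":0,"ay":0,"az":0,"gripper":0},{"x":0,"y":-0.21,"z":0.03,"ax":0,"ay":0,"az":0,"gripper":0},{"x":0,"y":-0.21,"z":0.03,"ax":0,"ay":0,"az":0,"gripper":0}]'
python3 -c "
from h import *
go(.6269,.0279,.1635,175.7)"
```

```text
clock: 14.0
tcp_pos: [0.5967, 0.0302, 0.1938]
tcp_rot: [0.0, -0.68, 0.733, -0.0]
contact_force: [-0.2, -0.2, -3.1]
opening: 0.0104
grip_force: 49.5
clock: 14.42
tcp_pos: [0.6276, 0.0279, 0.1881]
tcp_rot: [-0.001, -0.68, 0.733, 0.0]
contact_force: [-0.3, -0.1, -2.6]
opening: 0.0103
grip_force: 49.5
shift [0.    0.005 0.164] turn [ 0.001 -0.    -0.001] tcp [0.6276 0.0279 0.1881] clock 14.42
```

```bash
python3 -m inch '[{"x":0,"y":0,"z":0.05,"ax":0,"ay":0,"az":0,"gripper":0},{"x":0,"y":0,"z":0.1,"ax":0,"ay":0,"az":0,"gripper":0},{"x":0,"y":0,"z":0.15,"ax":0,"ay":0,"az":0,"gripper":0},{"x":0,"y":0,"z":0.168,"ax":0,"ay":0,"az":0,"gripper":0},{"x":0,"y":0,"z":0.168,"ax":0,"ay":0,"az":0,"gripper":0}]'
python3 -m inch '[{"x":0,"y":0,"z":0,"ax":0,"ay":0,"az":0,"gripper":0},{"x":0,"y":0,"z":0,"ax":0,"ay":0,"az":0,"gripper":0}]'
```

```text
clock: 14.83
tcp_pos: [0.6271, 0.028, 0.1657]
tcp_rot: [0.001, -0.68, 0.733, -0.001]
contact_force: [-3.1, 1.0, 4.3]
opening: 0.0102
grip_force: 50.4
clock: 15.0
tcp_pos: [0.6271, 0.028, 0.1656]
tcp_rot: [0.001, -0.68, 0.733, -0.0]
contact_force: [-4.4, 1.2, 6.7]
opening: 0.0103
grip_force: 50.4
```

```bash
python3 -m inch '[{"x":0,"y":0,"z":0,"ax":0,"ay":0,"az":0,"gripper":28},{"x":0,"y":0,"z":0,"ax":0,"ay":0,"az":0,"gripper":28},{"x":0,"y":0,"z":0,"ax":0,"ay":0,"az":0,"gripper":28},{"x":0,"y":0,"z":0,"ax":0,"ay":0,"az":0,"gripper":28}]'
python3 -m inch '[{"x":0,"y":0,"z":-0.1,"ax":0,"ay":0,"az":0,"gripper":28},{"x":0,"y":0,"z":-0.2,"ax":0,"ay":0,"az":0,"gripper":28},{"x":0,"y":0,"z":-0.4,"ax":0,"ay":0,"az":0,"gripper":28},{"x":0,"y":0,"z":-0.5,"ax":0,"ay":0,"az":0,"gripper":28},{"x":0,"y":0,"z":-0.5,"ax":0,"ay":0,"az":0,"gripper":28}]'
python3 look.py; python3 -c "
from h import *
go(.444,-.135,.192,178.8)"
```

```text
clock: 15.33
tcp_pos: [0.6272, 0.0278, 0.1636]
tcp_rot: [-0.0, -0.68, 0.733, 0.0]
contact_force: [0.4, 0.1, 0.2]
opening: 0.0282
grip_force: 0.0
clock: 15.75
tcp_pos: [0.6287, 0.0276, 0.2438]
tcp_rot: [0.003, -0.68, 0.733, -0.002]
contact_force: [-0.1, -1.1, 0.6]
opening: 0.0279
grip_force: 0.0
side yellow 0
side orange 565 [ 0.443  -0.1306] [0.118 0.065] 86.5 bar (array([ 0.4424, -0.1305]), np.float64(89.1), np.int64(67), np.float64(0.1258))
side blue 2
top yellow 0
top orange 492 [ 0.444  -0.1351] [0.11  0.062] 88.4 bar (array([ 0.4445, -0.1351]), np.float64(88.7), np.int64(129), np.float64(0.1273))
top blue 0
shift [1.177 1.138 0.313] turn [-0.     0.    -0.035] tcp [0.6275 0.0281 0.2392] clock 15.85
```

```bash
python3 -m inch '[{"x":0.2,"y":0.2,"z":0,"ax":0,"ay":0,"az":0,"gripper":28},{"x":0.4,"y":0.38,"z":0,"ax":0,"ay":0,"az":0,"gripper":28},{"x":0.55,"y":0.5,"z":0,"ax":0,"ay":0,"az":0,"gripper":50},{"x":0.6,"y":0.57,"z":0,"ax":0,"ay":0,"az":0,"gripper":80},{"x":0.6,"y":0.57,"z":0,"ax":0,"ay":0,"az":0,"gripper":80}]' >/dev/null
python3 -m inch '[{"x":0.2,"y":0.2,"z":0.1,"ax":0,"ay":0,"az":0,"gripper":80},{"x":0.4,"y":0.4,"z":0.3,"ax":0,"ay":0,"az":-0.035,"gripper":80},{"x":0.57,"y":0.57,"z":0.31,"ax":0,"ay":0,"az":-0.035,"gripper":80},{"x":0.57,"y":0.57,"z":0.31,"ax":0,"ay":0,"az":-0.035,"gripper":80},{"x":0.57,"y":0.57,"z":0.31,"ax":0,"ay":0,"az":-0.035,"gripper":80}]'
python3 look.py|grep orange; python3 -c "
from h import *
go(.444,-.134,.0745,178.8)"; python3 -c "
import cv2,numpy as np
cv2.imwrite('pics/a5.png',cv2.resize(np.hstack([cv2.imread('pics/last_side.png')[120:310,110:350],cv2.imread('pics/last_top.png')[80:270,80:320]]),None,fx=1.6,fy=1.6))"
```

```text
clock: 16.68
tcp_pos: [0.4421, -0.1351, 0.1913]
tcp_rot: [-0.0, -0.699, 0.715, 0.0]
contact_force: [1.6, 0.1, 1.1]
opening: 0.0798
grip_force: 0.0
side orange 563 [ 0.445  -0.1305] [0.114 0.066] 88.6 bar (array([ 0.4423, -0.1304]), np.float64(89.0), np.int64(71), np.float64(0.1264))
top orange 65 [ 0.4176 -0.1349] [0.104 0.008] 89.3 bar None
shift [ 0.001 -0.001  0.784] turn [0. 0. 0.] tcp [ 0.4439 -0.1339  0.1921] clock 16.78
```

View pics/a5.png

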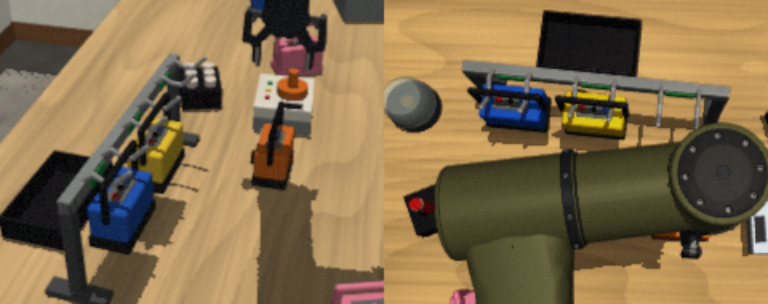

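Blue (120,205) and yellow (155,155) both hang on the rack. Orange is at (275,150), unmoved.

```bash
python3 -m inch '[{"x":0,"y":0,"z":0.2,"ax":0,"ay":0,"az":0,"gripper":80},{"x":0,"y":0,"z":0.4,"ax":0,"ay":0,"az":0,"gripper":80},{"x":0,"y":0,"z":0.6,"ax":0,"ay":0,"az":0,"gripper":80},{"x":0,"y":0,"z":0.78,"ax":0,"ay":0,"az":0,"gripper":80},{"x":0,"y":0,"z":0.78,"ax":0,"ay":0,"az":0,"gripper":80}]' >/dev/null
python3 -m inch '[{"x":0,"y":0,"z":0,"ax":0,"ay":0,"az":0,"gripper":0},{"x":0,"y":0,"z":0,"ax":0,"ay":0,"az":0,"gripper":0},{"x":0,"y":0,"z":0,"ax":0,"ay":0,"az":0,"gripper":0},{"x":0,"y":0,"z":0,"ax":0,"ay":0,"az":0,"gripper":0},{"x":0,"y":0,"z":0,"ax":0,"ay":0,"az":0,"gripper":0}]'
python3 -m inch '[{"x":0,"y":0,"z":0,"ax":0,"ay":0,"az":0,"gripper":0},{"x":0,"y":0,"z":0,"ax":0,"ay":0,"az":0,"gripper":0},{"x":0,"y":0,"z":0,"ax":0,"ay":0,"az":0,"gripper":0},{"x":0,"y":0,"z":0,"ax":0,"ay":0,"az":0,"gripper":0},{"x":0,"y":0,"z":0,"ax":0,"ay":0,"az":0,"gripper":0}]'
python3 -m inch '[{"x":0,"y":0,"z":-0.2,"ax":0,"ay":0,"az":0,"gripper":0},{"x":0,"y":0,"z":-0.4,"ax":0,"ay":0,"az":0,"gripper":0},{"x":0,"y":0,"z":-0.6,"ax":0,"ay":0,"az":0,"gripper":0},{"x":0,"y":0,"z":-0.8,"ax":0,"ay":0,"az":0,"gripper":0},{"x":0,"y":0,"z":-0.9,"ax":0,"ay":0,"az":0,"gripper":0}]'
python3 -c "
from h import *
go(.5313,-.1103,.208,175.7)"
```

```text
clock: 17.62
tcp_pos: [0.4443, -0.1341, 0.0769]
tcp_rot: [0.001, -0.7, 0.714, -0.001]
contact_force: [-0.6, -0.9, 0.0]
opening: 0.0192
grip_force: 0.0
clock: 18.03
tcp_pos: [0.4444, -0.1341, 0.0766]
tcp_rot: [0.001, -0.7, 0.714, -0.001]
contact_force: [1.8, 0.8, 5.5]
opening: 0.0103
grip_force: 49.0
clock: 18.45
tcp_pos: [0.4435, -0.1344, 0.2129]
tcp_rot: [0.0, -0.7, 0.714, -0.0]
contact_force: [0.0, -0.2, -2.6]
opening: 0.0104
grip_force: 49.7
shift [-0.173 -0.582  0.033] turn [-0.001 -0.     0.035] tcp [ 0.4435 -0.1344  0.2129] clock 18.45
```

```bash
python3 -m inch '[{"x":-0.05,"y":-0.2,"z":0,"ax":0,"ay":0,"az":0.01,"gripper":0},{"x":-0.1,"y":-0.4,"z":0,"ax":0,"ay":0,"az":0.02,"gripper":0},{"x":-0.173,"y":-0.58,"z":0.03,"ax":0,"ay":0,"az":0.035,"gripper":0},{"x":-0.173,"y":-0.58,"z":0.05,"ax":0,"ay":0,"az":0.035,"gripper":0},{"x":-0.173,"y":-0.58,"z":0.11,"ax":0,"ay":0,"az":0.035,"gripper":0}]' >/dev/null
python3 -m inch '[{"x":0,"y":0,"z":0,"ax":0,"ay":0,"az":0,"gripper":0},{"x":0,"y":0,"z":0,"ax":0,"ay":0,"az":0,"gripper":0},{"x":0,"y":0,"z":0,"ax":0,"ay":0,"az":0,"gripper":0}]'
python3 held.py; python3 -c "
from h import *
go(.6161,-.1167,.1945,175.7)"
```

```text
clock: 19.12
tcp_pos: [0.5304, -0.1104, 0.1942]
tcp_rot: [-0.0, -0.68, 0.733, 0.0]
contact_force: [0.3, 0.2, -3.6]
opening: 0.01
grip_force: 49.6
side 64 bar top z [0.2401 0.2433] across 0.0028 along ends [-0.061  0.012] bodytop [0.1919 0.1943]
top 97 bar top z [0.2422 0.2449] across 0.0018 along ends [-0.059  0.061] bodytop [0.1926 0.1959]
shift [-0.    -0.57   0.003] turn [-0.001  0.    -0.   ] tcp [ 0.5308 -0.1102  0.1948] clock 19.22
```

```bash
python3 -m inch '[{"x":0,"y":0,"z":-0.005,"ax":0,"ay":0,"az":0,"gripper":0},{"x":0,"y":-0.1,"z":-0.005,"ax":0,"ay":0,"az":0,"gripper":0},{"x":0,"y":-0.2,"z":-0.005,"ax":0,"ay":0,"az":0,"gripper":0},{"x":0,"y":-0.3,"z":-0.005,"ax":0,"ay":0,"az":0,"gripper":0},{"x":0,"y":-0.36,"z":-0.005,"ax":0,"ay":0,"az":0,"gripper":0}]'
python3 -m inch '[{"x":0,"y":-0.06,"z":0,"ax":0,"ay":0,"az":0,"gripper":0},{"x":0,"y":-0.12,"z":0.01,"ax":0,"ay":0,"az":0,"gripper":0},{"x":0,"y":-0.18,"z":0.02,"ax":0,"ay":0,"az":0,"gripper":0},{"x":0,"y":-0.21,"z":0.03,"ax":0,"ay":0,"az":0,"gripper":0},{"x":0,"y":-0.21,"z":0.03,"ax":0,"ay":0,"az":0,"gripper":0}]'
python3 -m inch '[{"x":0,"y":0,"z":0.05,"ax":0,"ay":0,"az":0,"gripper":0},{"x":0,"y":0,"z":0.1,"ax":0,"ay":0,"az":0,"gripper":0},{"x":0,"y":0,"z":0.15,"ax":0,"ay":0,"az":0,"gripper":0},{"x":0,"y":0,"z":0.165,"ax":0,"ay":0,"az":0,"gripper":0},{"x":0,"y":0,"z":0.165,"ax":0,"ay":0,"az":0,"gripper":0}]'
python3 -c "
from h import *
go(.6161,-.1167,.1665,175.7)"
```

```text
clock: 19.63
tcp_pos: [0.5858, -0.1142, 0.1949]
tcp_rot: [0.0, -0.68, 0.733, -0.0]
contact_force: [-0.5, -0.2, -3.9]
opening: 0.0099
grip_force: 49.7
clock: 20.05
tcp_pos: [0.6167, -0.1164, 0.1891]
tcp_rot: [-0.0, -0.68, 0.733, 0.001]
contact_force: [-1.2, -0.1, -4.6]
opening: 0.0099
grip_force: 49.7
clock: 20.47
tcp_pos: [0.616, -0.1164, 0.1663]
tcp_rot: [0.0, -0.68, 0.733, -0.0]
contact_force: [-2.0, 1.2, -0.4]
opening: 0.01
grip_force: 50.3
shift [ 0.002 -0.001 -0.001] turn [-0.001 -0.    -0.   ] tcp [ 0.616  -0.1164  0.1663] clock 20.47
```

```bash
python3 -m inch '[{"x":0,"y":0,"z":0.01,"ax":0,"ay":0,"az":0,"gripper":0},{"x":0,"y":0,"z":0.01,"ax":0,"ay":0,"az":0,"gripper":0},{"x":0,"y":0,"z":0.01,"ax":0,"ay":0,"az":0,"gripper":0}]'
python3 -m inch '[{"x":0,"y":0,"z":0,"ax":0,"ay":0,"az":0,"gripper":28},{"x":0,"y":0,"z":0,"ax":0,"ay":0,"az":0,"gripper":28},{"x":0,"y":0,"z":0,"ax":0,"ay":0,"az":0,"gripper":28},{"x":0,"y":0,"z":0,"ax":0,"ay":0,"az":0,"gripper":28}]'
python3 -m inch '[{"x":0,"y":0,"z":-0.1,"ax":0,"ay":0,"az":0,"gripper":28},{"x":0,"y":0,"z":-0.2,"ax":0,"ay":0,"az":0,"gripper":28},{"x":0,"y":0,"z":-0.4,"ax":0,"ay":0,"az":0,"gripper":28},{"x":0,"y":0,"z":-0.5,"ax":0,"ay":0,"az":0,"gripper":28},{"x":0,"y":0,"z":-0.5,"ax":0,"ay":0,"az":0,"gripper":28}]'
cat > round.py <<'E'
# round.py: cap knob and stylus tops, both cameras
from h import *
from cell import camera
for n in("side","top"):
    c=camera(n); cv2.imwrite(f"pics/last_{n}.png",c["pixels"][:,:,::-1]); P,H,_=cloud(c)
    for k,h,lo,hi,near in(("cap",8,.04,.25,(.435,-.337)),("sty",0,.04,.25,(.4588,.3405))):
        dh=np.minimum(abs(H[:,0]-h),180-abs(H[:,0]-h))
        Q=P[box(P,near,.06,lo,hi)&(dh<5)&(H[:,1]>150)]
        if len(Q)<20: print(n,k,len(Q));continue
        zt=np.percentile(Q[:,2],98); T=Q[Q[:,2]>zt-.006]
        print(n,k,len(Q),"ztop",zt.round(4),np.round(cv2.minEnclosingCircle(T[:,:2].astype(np.float32))[0],4),cv2.minEnclosingCircle(T[:,:2].astype(np.float32))[1],len(T))
        B=Q[(Q[:,2]<zt-.03)]
        if k=="cap": 
            S=Q[(abs(Q[:,2]-.079)<.005)]
            if len(S)>20:(print("   skirt",np.round(cv2.minEnclosingCircle(S[:,:2].astype(np.float32)),4) if 0 else (np.percentile(S,[1,99],axis=0).mean(0).round(4),np.percentile(S[:,2],50).round(4))))
E
python3 round.py
python3 -c "
from h import *
go(.436,-.337,.15,175.7)
import cv2
cv2.imwrite('pics/a6.png',cv2.resize(np.hstack([cv2.imread('pics/last_side.png')[120:310,110:350],cv2.imread('pics/last_top.png')[80:270,80:320]]),None,fx=1.6,fy=1.6))"
```

```text
clock: 20.72
tcp_pos: [0.6161, -0.1165, 0.1661]
tcp_rot: [0.001, -0.68, 0.733, -0.001]
contact_force: [-4.7, 3.4, 6.4]
opening: 0.0102
grip_force: 50.8
clock: 21.05
tcp_pos: [0.6162, -0.1166, 0.1637]
tcp_rot: [-0.0, -0.68, 0.733, 0.0]
contact_force: [0.4, -0.1, -0.9]
opening: 0.0279
grip_force: 0.0
clock: 21.47
tcp_pos: [0.6176, -0.1171, 0.2438]
tcp_rot: [0.002, -0.68, 0.733, -0.003]
contact_force: [-0.6, 0.1, 0.2]
opening: 0.0282
grip_force: 0.0
side cap 217 ztop 0.1133 [ 0.4335 -0.3365] 0.01155359111726284 20
   skirt (array([ 0.4347, -0.3333,  0.0789]), np.float64(0.0789))
side sty 256 ztop 0.1212 [0.4586 0.3417] 0.010234697721898556 64
top cap 38 ztop 0.1088 [ 0.4327 -0.3305] 0.006024698726832867 4
top sty 115 ztop 0.122 [0.46   0.3394] 0.010971235111355782 45
shift [1.558 1.09  0.593] turn [-0.001  0.    -0.   ] tcp [ 0.6166 -0.1164  0.2393] clock 21.57
```

View pics/a6.png

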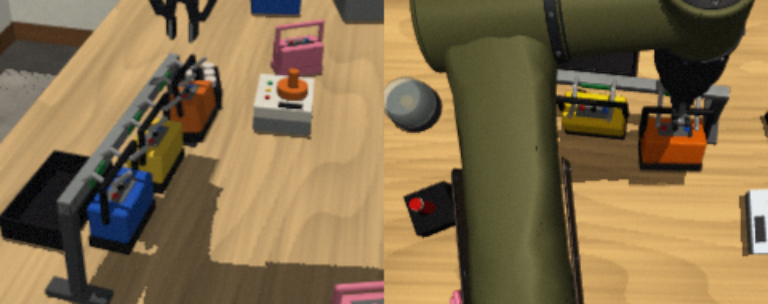

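All three testers hang: blue (120,205), yellow (155,155) and orange (190,110). Next, the cap.

```bash
python3 -m inch '[{"x":0.25,"y":0.18,"z":0,"ax":0,"ay":0,"az":0,"gripper":28},{"x":0.5,"y":0.35,"z":0,"ax":0,"ay":0,"az":0,"gripper":28},{"x":0.7,"y":0.5,"z":0,"ax":0,"ay":0,"az":0,"gripper":50},{"x":0.78,"y":0.545,"z":0,"ax":0,"ay":0,"az":0,"gripper":80},{"x":0.78,"y":0.545,"z":0,"ax":0,"ay":0,"az":0,"gripper":80}]' >/dev/null
python3 -m inch '[{"x":0.25,"y":0.18,"z":0.1,"ax":0,"ay":0,"az":0,"gripper":70},{"x":0.5,"y":0.36,"z":0.2,"ax":0,"ay":0,"az":0,"gripper":70},{"x":0.7,"y":0.5,"z":0.4,"ax":0,"ay":0,"az":0,"gripper":70},{"x":0.78,"y":0.545,"z":0.59,"ax":0,"ay":0,"az":0,"gripper":70},{"x":0.78,"y":0.545,"z":0.59,"ax":0,"ay":0,"az":0,"gripper":70}]' >/dev/null
python3 -m inch '[{"x":0,"y":0,"z":0,"ax":0,"ay":0,"az":0,"gripper":70}]'
python3 round.py
python3 -c "
from h import *
go(.4355,-.337,.057,175.7)"
```

```text
clock: 22.48
tcp_pos: [0.4332, -0.3373, 0.1463]
tcp_rot: [-0.001, -0.679, 0.734, 0.003]
contact_force: [-0.1, 0.0, 0.9]
opening: 0.0703
grip_force: 0.0
side cap 194 ztop 0.1144 [ 0.4343 -0.3374] 0.013578253798186779 20
   skirt (array([ 0.4347, -0.3313,  0.0788]), np.float64(0.0792))
side sty 253 ztop 0.1203 [0.4578 0.3416] 0.010284743271768093 64
top cap 180 ztop 0.1159 [ 0.4338 -0.3334] 0.007724145893007517 19
   skirt (array([ 0.4339, -0.3198,  0.0791]), np.float64(0.0796))
top sty 119 ztop 0.1223 [0.4598 0.3398] 0.010514326393604279 43
shift [-0.002  0.003  0.625] turn [ 0. -0. -0.] tcp [ 0.436  -0.3373  0.1507] clock 22.58
```

```bash
python3 -m inch '[{"x":0,"y":0,"z":0.2,"ax":0,"ay":0,"az":0,"gripper":70},{"x":0,"y":0,"z":0.4,"ax":0,"ay":0,"az":0,"gripper":70},{"x":0,"y":0,"z":0.55,"ax":0,"ay":0,"az":0,"gripper":70},{"x":0,"y":0,"z":0.625,"ax":0,"ay":0,"az":0,"gripper":70},{"x":0,"y":0,"z":0.625,"ax":0,"ay":0,"az":0,"gripper":70}]'
python3 -m inch '[{"x":0,"y":0,"z":0,"ax":0,"ay":0,"az":0,"gripper":5},{"x":0,"y":0,"z":0,"ax":0,"ay":0,"az":0,"gripper":5},{"x":0,"y":0,"z":0,"ax":0,"ay":0,"az":0,"gripper":5},{"x":0,"y":0,"z":0,"ax":0,"ay":0,"az":0,"gripper":5},{"x":0,"y":0,"z":0,"ax":0,"ay":0,"az":0,"gripper":5}]' 30
python3 -m inch '[{"x":0,"y":0,"z":0,"ax":0,"ay":0,"az":0,"gripper":5},{"x":0,"y":0,"z":0,"ax":0,"ay":0,"az":0,"gripper":5},{"x":0,"y":0,"z":0,"ax":0,"ay":0,"az":0,"gripper":5}]'
python3 -c "
from h import *
go(.44,-.10,.16,175.7)"
```

```text
clock: 23.0
tcp_pos: [0.4356, -0.3362, 0.0551]
tcp_rot: [-0.001, -0.68, 0.733, 0.001]
contact_force: [0.1, -0.3, -0.4]
opening: 0.0702
grip_force: 0.0
clock: 23.42
tcp_pos: [0.4365, -0.3378, 0.0585]
tcp_rot: [0.0, -0.68, 0.733, -0.001]
contact_force: [1.0, 2.4, 5.1]
opening: 0.0213
grip_force: 29.4
clock: 23.67
tcp_pos: [0.4365, -0.3379, 0.0586]
tcp_rot: [0.0, -0.68, 0.733, -0.001]
contact_force: [0.6, 1.8, 5.6]
opening: 0.0209
grip_force: 29.5
shift [-1.582  0.094 -0.678] turn [-0.002 -0.001 -0.   ] tcp [ 0.4365 -0.3379  0.0586] clock 23.67
```

```bash
python3 -m inch '[{"x":0,"y":0,"z":-0.1,"ax":0,"ay":0,"az":0,"gripper":5},{"x":0,"y":0,"z":-0.2,"ax":0,"ay":0,"az":0,"gripper":5},{"x":0,"y":0,"z":-0.4,"ax":0,"ay":0,"az":0,"gripper":5},{"x":0,"y":0,"z":-0.6,"ax":0,"ay":0,"az":0,"gripper":5},{"x":0,"y":0,"z":-0.6,"ax":0,"ay":0,"az":0,"gripper":5}]'
python3 -m inch '[{"x":-0.25,"y":0,"z":0,"ax":0,"ay":0,"az":0,"gripper":5},{"x":-0.5,"y":0,"z":0,"ax":0,"ay":0,"az":0,"gripper":5},{"x":-0.75,"y":0,"z":0,"ax":0,"ay":0,"az":0,"gripper":5},{"x":-1,"y":0,"z":0,"ax":0,"ay":0,"az":0,"gripper":5},{"x":-1,"y":0,"z":0,"ax":0,"ay":0,"az":0,"gripper":5}]' >/dev/null
python3 -m inch '[{"x":-0.25,"y":0.05,"z":0,"ax":0,"ay":0,"az":0,"gripper":5},{"x":-0.5,"y":0.09,"z":0.2,"ax":0,"ay":0,"az":0,"gripper":5},{"x":-0.58,"y":0.09,"z":0.4,"ax":0,"ay":0,"az":0,"gripper":5},{"x":-0.58,"y":0.09,"z":0.6,"ax":0,"ay":0,"az":0,"gripper":5},{"x":-0.58,"y":0.09,"z":0.8,"ax":0,"ay":0,"az":0,"gripper":5}]' >/dev/null
python3 -m inch '[{"x":0,"y":0,"z":0.1,"ax":0,"ay":0,"az":0,"gripper":5},{"x":0,"y":0,"z":0.1,"ax":0,"ay":0,"az":0,"gripper":5},{"x":0,"y":0,"z":0.1,"ax":0,"ay":0,"az":0,"gripper":5}]'
python3 -c "
from h import *
go(.44,-.10,-.0014,175.7)"
```

```text
clock: 24.08
tcp_pos: [0.4375, -0.3394, 0.1539]
tcp_rot: [0.001, -0.68, 0.733, -0.005]
contact_force: [-0.1, 0.0, 0.8]
opening: 0.021
grip_force: 29.7
clock: 25.17
tcp_pos: [0.4396, -0.1004, 0.0116]
tcp_rot: [-0.001, -0.68, 0.733, 0.0]
contact_force: [0.5, 0.2, -0.4]
opening: 0.0212
grip_force: 29.7
shift [-0.003 -0.002  0.087] turn [ 0.001 -0.    -0.   ] tcp [ 0.4396 -0.1004  0.0116] clock 25.17
```

```bash
python3 -m inch '[{"x":0,"y":0,"z":0.04,"ax":0,"ay":0,"az":0,"gripper":5},{"x":0,"y":0,"z":0.08,"ax":0,"ay":0,"az":0,"gripper":5},{"x":0,"y":0,"z":0.085,"ax":0,"ay":0,"az":0,"gripper":5},{"x":0,"y":0,"z":0.085,"ax":0,"ay":0,"az":0,"gripper":5}]'
python3 -m inch '[{"x":0,"y":0,"z":0,"ax":0,"ay":0,"az":0,"gripper":60},{"x":0,"y":0,"z":0,"ax":0,"ay":0,"az":0,"gripper":60},{"x":0,"y":0,"z":0,"ax":0,"ay":0,"az":0,"gripper":60},{"x":0,"y":0,"z":0,"ax":0,"ay":0,"az":0,"gripper":60},{"x":0,"y":0,"z":0,"ax":0,"ay":0,"az":0,"gripper":60}]'
python3 -m inch '[{"x":0,"y":0,"z":-0.2,"ax":0,"ay":0,"az":0,"gripper":60},{"x":0,"y":0,"z":-0.4,"ax":0,"ay":0,"az":0,"gripper":60},{"x":0,"y":0,"z":-0.7,"ax":0,"ay":0,"az":0,"gripper":60},{"x":0,"y":0,"z":-1,"ax":0,"ay":0,"az":0,"gripper":60},{"x":0,"y":0,"z":-1,"ax":0,"ay":0,"az":0,"gripper":60}]'
python3 - <<'E'
from h import *
from cell import camera
go(.459,.3405,.1,175.7)
for n in("side","top"):
    c=camera(n);P,H,_=cloud(c); cv2.imwrite(f"pics/b_{n}.png",c["pixels"][:,:,::-1])
    # start unit box white top (z~.06): collar (z .065-.08)
    m=box(P,(.4365,-.338),.033,.066,.085); print(n,"collar",m.sum(),np.percentile(P[m],[2,98],axis=0).mean(0).round(4),np.percentile(P[m,2],[5,50,95]).round(4),"r",(np.ptp(np.percentile(P[m],[1,99],axis=0),axis=0)/2).round(4),np.round(cv2.minEnclosingCircle(P[m,:2].astype(np.float32))[0],4))
    g=box(P,(.4365,-.338),.035,.03,.09)&(H[:,0]>45)&(H[:,0]<85)&(H[:,1]>90); print("green",g.sum(),P[g].mean(0).round(4) if g.any() else 0)
    dh=abs(H[:,0]-8); Q=P[box(P,(.44,-.1),.06,.003,.2)&(dh<5)&(H[:,1]>150)]; zt=np.percentile(Q[:,2],98);T=Q[Q[:,2]>zt-.006]
    print("cap",len(Q),zt.round(4),np.round(cv2.minEnclosingCircle(T[:,:2].astype(np.float32)),4) if 0 else cv2.minEnclosingCircle(T[:,:2].astype(np.float32)))
a=cv2.imread('pics/b_side.png')[130:230,230:330];b=cv2.imread('pics/b_top.png')[170:270,280:380]
cv2.imwrite('pics/a7.png',cv2.resize(np.hstack([a,b]),None,fx=4,fy=4))
E
```

```text
clock: 25.5
tcp_pos: [0.44, -0.1002, -0.0009]
tcp_rot: [0.0, -0.68, 0.733, 0.0]
contact_force: [0.1, 0.0, -0.0]
opening: 0.0214
grip_force: 29.7
clock: 25.92
tcp_pos: [0.4402, -0.1001, -0.0008]
tcp_rot: [0.0, -0.68, 0.733, -0.0]
contact_force: [-0.3, 0.4, 0.2]
opening: 0.06
grip_force: 0.0
clock: 26.33
tcp_pos: [0.443, -0.1009, 0.1574]
tcp_rot: [0.004, -0.68, 0.733, -0.004]
contact_force: [0.1, -0.5, 0.4]
opening: 0.06
grip_force: 0.0
shift [-2.943  0.12   0.381] turn [-0.007 -0.    -0.   ] tcp [ 0.443  -0.1009  0.1574] clock 26.33
side collar 43 [ 0.4341 -0.3365  0.0703] [0.0667 0.07   0.0736] r [0.0257 0.0258 0.0041] [ 0.4347 -0.3365]
green 0 0
cap 259 0.0549 ((0.4405018091201782, -0.09819673746824265), 0.011800862848758698)
top collar 103 [ 0.4372 -0.3381  0.0705] [0.0666 0.0715 0.0742] r [0.0256 0.0258 0.0044] [ 0.4368 -0.3382]
green 22 [ 0.4362 -0.3386  0.0486]
cap 1 0.0185 ((0.40847718715667725, -0.09289621561765671), 9.999999747378752e-05)
```

View pics/a7.png

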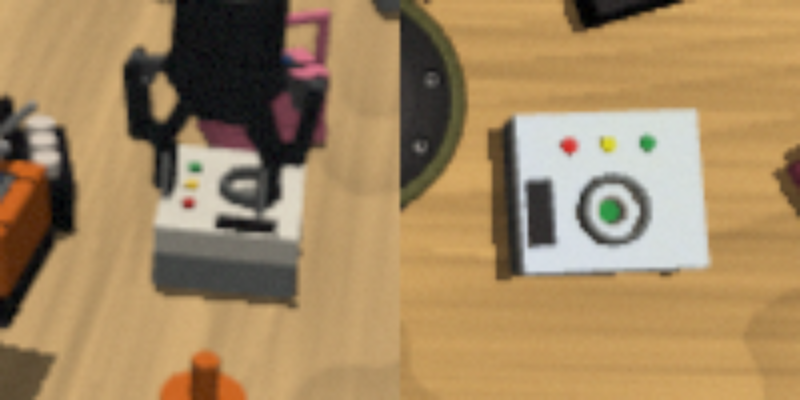

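The unit's collar and green button are exposed, at (613,208) in the top half. The cap stands upright on the bench at (.440,-.098). Now the stylus.

```bash
python3 -m inch '[{"x":-0.25,"y":0.03,"z":0,"ax":0,"ay":0,"az":0,"gripper":60},{"x":-0.5,"y":0.03,"z":0,"ax":0,"ay":0,"az":0,"gripper":60},{"x":-0.75,"y":0.03,"z":0,"ax":0,"ay":0,"az":0,"gripper":60},{"x":-0.98,"y":0.03,"z":0,"ax":0,"ay":0,"az":0,"gripper":60},{"x":-0.98,"y":0.03,"z":0,"ax":0,"ay":0,"az":0,"gripper":60}]' >/dev/null
python3 -m inch '[{"x":-0.25,"y":0.03,"z":0,"ax":0,"ay":0,"az":0,"gripper":60},{"x":-0.5,"y":0.03,"z":0,"ax":0,"ay":0,"az":0,"gripper":60},{"x":-0.75,"y":0.03,"z":0,"ax":0,"ay":0,"az":0,"gripper":60},{"x":-0.98,"y":0.03,"z":0,"ax":0,"ay":0,"az":0,"gripper":60},{"x":-0.98,"y":0.03,"z":0,"ax":0,"ay":0,"az":0,"gripper":60}]' >/dev/null
python3 -m inch '[{"x":-0.25,"y":0.03,"z":0,"ax":0,"ay":0,"az":0,"gripper":60},{"x":-0.5,"y":0.03,"z":0,"ax":0,"ay":0,"az":0,"gripper":60},{"x":-0.75,"y":0.03,"z":0,"ax":0,"ay":0,"az":0,"gripper":60},{"x":-0.98,"y":0.03,"z":0,"ax":0,"ay":0,"az":0,"gripper":60},{"x":-0.98,"y":0.03,"z":0,"ax":0,"ay":0,"az":0,"gripper":60}]' >/dev/null
python3 -m inch '[{"x":0,"y":0,"z":0,"ax":0,"ay":0,"az":0,"gripper":60},{"x":0,"y":0,"z":0,"ax":0,"ay":0,"az":0,"gripper":60}]'
python3 -c "
from h import *
go(.4588,.3406,.05,175.7)"
```

```text
clock: 27.85
tcp_pos: [0.4597, 0.34, 0.1479]
tcp_rot: [-0.001, -0.68, 0.733, -0.0]
contact_force: [-0.2, -0.7, 0.6]
opening: 0.0603
grip_force: 0.0
shift [-0.004  0.005  0.653] turn [ 0.001 -0.001 -0.   ] tcp [0.4597 0.34   0.1479] clock 27.85
```

```bash
python3 -m inch '[{"x":0,"y":0.005,"z":0.2,"ax":0.001,"ay":0,"az":0,"gripper":60},{"x":0,"y":0.005,"z":0.4,"ax":0.001,"ay":0,"az":0,"gripper":60},{"x":0,"y":0.005,"z":0.55,"ax":0.001,"ay":0,"az":0,"gripper":60},{"x":0,"y":0.005,"z":0.65,"ax":0.001,"ay":0,"az":0,"gripper":60},{"x":0,"y":0.005,"z":0.65,"ax":0.001,"ay":0,"az":0,"gripper":60}]'
python3 -m inch '[{"x":0,"y":0,"z":0,"ax":0,"ay":0,"az":0,"gripper":50},{"x":0,"y":0,"z":0,"ax":0,"ay":0,"az":0,"gripper":40},{"x":0,"y":0,"z":0,"ax":0,"ay":0,"az":0,"gripper":30},{"x":0,"y":0,"z":0,"ax":0,"ay":0,"az":0,"gripper":5},{"x":0,"y":0,"z":0,"ax":0,"ay":0,"az":0,"gripper":5}]' 60
python3 -m inch '[{"x":0,"y":0,"z":0,"ax":0,"ay":0,"az":0,"gripper":5},{"x":0,"y":0,"z":0,"ax":0,"ay":0,"az":0,"gripper":5},{"x":0,"y":0,"z":0,"ax":0,"ay":0,"az":0,"gripper":5}]'
```

```text
clock: 28.27
tcp_pos: [0.4575, 0.3377, 0.0475]
tcp_rot: [-0.003, -0.679, 0.734, -0.001]
contact_force: [-0.1, -1.0, -0.5]
opening: 0.0599
grip_force: 0.0
clock: 28.68
tcp_pos: [0.4598, 0.3413, 0.0535]
tcp_rot: [0.002, -0.68, 0.733, -0.001]
contact_force: [-0.5, -0.9, 5.5]
opening: 0.0209
grip_force: 58.4
clock: 28.93
tcp_pos: [0.4598, 0.3413, 0.0535]
tcp_rot: [0.002, -0.68, 0.733, -0.001]
contact_force: [-1.4, -1.0, 6.5]
opening: 0.0208
grip_force: 58.4
```

```bash
python3 -m inch '[{"x":0,"y":0,"z":-0.15,"ax":0,"ay":0,"az":0,"gripper":5},{"x":0,"y":0,"z":-0.3,"ax":0,"ay":0,"az":0,"gripper":5},{"x":0,"y":0,"z":-0.5,"ax":0,"ay":0,"az":0,"gripper":5},{"x":0,"y":0,"z":-0.7,"ax":0,"ay":0,"az":0,"gripper":5},{"x":0,"y":0,"z":-0.7,"ax":0,"ay":0,"az":0,"gripper":5}]'
python3 -m inch '[{"x":0.25,"y":0,"z":0,"ax":0,"ay":0,"az":0,"gripper":5},{"x":0.5,"y":0,"z":0,"ax":0,"ay":0,"az":0,"gripper":5},{"x":0.75,"y":0,"z":0,"ax":0,"ay":0,"az":0,"gripper":5},{"x":1,"y":0,"z":0,"ax":0,"ay":0,"az":0,"gripper":5}]' >/dev/null
python3 -m inch '[{"x":0.25,"y":0,"z":0,"ax":0,"ay":0,"az":0,"gripper":5},{"x":0.5,"y":0,"z":0,"ax":0,"ay":0,"az":0,"gripper":5},{"x":0.75,"y":0,"z":0,"ax":0,"ay":0,"az":0,"gripper":5},{"x":1,"y":0,"z":0,"ax":0,"ay":0,"az":0,"gripper":5}]' >/dev/null
python3 -m inch '[{"x":0.25,"y":0,"z":0,"ax":0,"ay":0,"az":0,"gripper":5},{"x":0.5,"y":0,"z":0,"ax":0,"ay":0,"az":0,"gripper":5},{"x":0.75,"y":0,"z":0,"ax":0,"ay":0,"az":0,"gripper":5},{"x":1,"y":0,"z":0,"ax":0,"ay":0,"az":0,"gripper":5}]' >/dev/null
python3 -m inch '[{"x":0.25,"y":0,"z":0,"ax":0,"ay":0,"az":0,"gripper":5},{"x":0.5,"y":0,"z":0,"ax":0,"ay":0,"az":0,"gripper":5},{"x":0.75,"y":0,"z":0,"ax":0,"ay":0,"az":0,"gripper":5},{"x":1,"y":0,"z":0,"ax":0,"ay":0,"az":0,"gripper":5},{"x":1,"y":0,"z":0,"ax":0,"ay":0,"az":0,"gripper":5}]' >/dev/null
python3 -m inch '[{"x":0.2,"y":0.1,"z":0,"ax":0,"ay":0,"az":0,"gripper":5},{"x":0.4,"y":0.2,"z":0,"ax":0,"ay":0,"az":0,"gripper":5},{"x":0.4,"y":0.2,"z":0,"ax":0,"ay":0,"az":0,"gripper":5},{"x":0.4,"y":0.2,"z":0,"ax":0,"ay":0,"az":0,"gripper":5},{"x":0.4,"y":0.2,"z":0,"ax":0,"ay":0,"az":0,"gripper":5}]'
python3 -c "
from h import *
go(.4357,-.3373,.134,175.7)"
```

```text
clock: 29.35
tcp_pos: [0.4613, 0.3422, 0.1641]
tcp_rot: [0.006, -0.68, 0.733, -0.001]
contact_force: [0.4, 0.4, 0.8]
opening: 0.0205
grip_force: 58.8
clock: 31.18
tcp_pos: [0.3792, -0.315, 0.1562]
tcp_rot: [0.001, -0.68, 0.734, -0.0]
contact_force: [0.4, 0.3, 0.2]
opening: 0.0204
grip_force: 58.9
shift [ 0.12  -0.386  0.149] turn [-0.001  0.    -0.001] tcp [ 0.3792 -0.315   0.1562] clock 31.18
```

```bash
python3 -m inch '[{"x":0.12,"y":-0.2,"z":0.05,"ax":0,"ay":0,"az":0,"gripper":5},{"x":0.12,"y":-0.386,"z":0.1,"ax":0,"ay":0,"az":0,"gripper":5},{"x":0.12,"y":-0.386,"z":0.149,"ax":0,"ay":0,"az":0,"gripper":5},{"x":0.12,"y":-0.386,"z":0.149,"ax":0,"ay":0,"az":0,"gripper":5},{"x":0.12,"y":-0.386,"z":0.149,"ax":0,"ay":0,"az":0,"gripper":5}]'
python3 - <<'E'
from h import *
from cell import camera,state
c=camera("side"); P,H,_=cloud(c); p=state()["tcp_pos"]; print(p)
# shaft & red grip relative to TCP
dh=np.minimum(H[:,0],180-H[:,0]); m=box(P,p,.03,.05,.25)&(dh<5)&(H[:,1]>150); Q=P[m]
print("grip z",np.percentile(Q[:,2],[2,98]).round(4),Q.mean(0).round(4))
for z in np.arange(.07,.135,.01):
    m=box(P,p,.035,z,z+.01); print(z.round(3),m.sum(),P[m].mean(0).round(4) if m.any() else 0)
cv2.imwrite('pics/a8.png',cv2.resize(c["pixels"][100:220,230:350,::-1],None,fx=4.5,fy=4.5))
go(.4357,-.3373,.0825,175.7)
E
```

```text
clock: 31.6
tcp_pos: [0.4357, -0.3365, 0.1336]
tcp_rot: [0.0, -0.68, 0.733, 0.0]
contact_force: [-0.1, 0.4, -0.9]
opening: 0.0207
grip_force: 59.1
[ 0.43575645 -0.33681503  0.13460908]
grip z [0.1316 0.2007] [ 0.4344 -0.3296  0.1632]
0.07 32 [ 0.4311 -0.3346  0.0715]
0.08 0 0
0.09 7 [ 0.4325 -0.3344  0.0959]
0.1 5 [ 0.4341 -0.3369  0.1056]
0.11 5 [ 0.4334 -0.3363  0.1152]
0.12 8 [ 0.4313 -0.3352  0.1247]
0.13 16 [ 0.4346 -0.3307  0.1349]
shift [0.003 0.001 0.347] turn [-0.001 -0.     0.001] tcp [ 0.4358 -0.3368  0.1346] clock 31.65
```

View pics/a8.png

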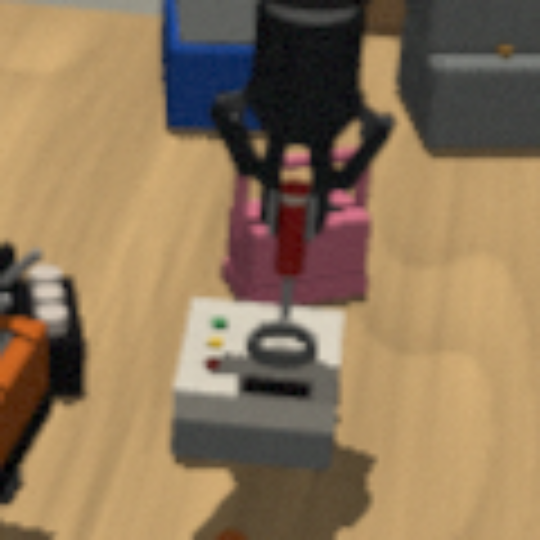

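The crop shows the stylus vertical in the gripper with its tip just above the collar, at (285,310). Pressing now.

```bash
python3 -m inch '[{"x":0,"y":0,"z":0.1,"ax":0,"ay":0,"az":0,"gripper":5},{"x":0,"y":0,"z":0.2,"ax":0,"ay":0,"az":0,"gripper":5},{"x":0,"y":0,"z":0.25,"ax":0,"ay":0,"az":0,"gripper":5},{"x":0,"y":0,"z":0.25,"ax":0,"ay":0,"az":0,"gripper":5}]'
python3 -m inch '[{"x":0,"y":0,"z":0.03,"ax":0,"ay":0,"az":0,"gripper":5},{"x":0,"y":0,"z":0.06,"ax":0,"ay":0,"az":0,"gripper":5},{"x":0,"y":0,"z":0.09,"ax":0,"ay":0,"az":0,"gripper":5},{"x":0,"y":0,"z":0.1,"ax":0,"ay":0,"az":0,"gripper":5},{"x":0,"y":0,"z":0.1,"ax":0,"ay":0,"az":0,"gripper":5}]'
```

```text
clock: 31.98
tcp_pos: [0.4348, -0.3367, 0.0956]
tcp_rot: [0.0, -0.68, 0.733, 0.0]
contact_force: [0.2, -0.2, 0.3]
opening: 0.0204
grip_force: 59.1
clock: 32.4
tcp_pos: [0.4363, -0.3381, 0.0834]
tcp_rot: [0.001, -0.68, 0.733, -0.002]
contact_force: [-0.2, 2.1, 4.5]
opening: 0.0206
grip_force: 60.0
```

```bash
python3 -m inch '[{"x":0,"y":0,"z":0.015,"ax":0,"ay":0,"az":0,"gripper":5},{"x":0,"y":0,"z":0.015,"ax":0,"ay":0,"az":0,"gripper":5},{"x":0,"y":0,"z":0.015,"ax":0,"ay":0,"az":0,"gripper":5},{"x":0,"y":0,"z":0.015,"ax":0,"ay":0,"az":0,"gripper":5}]'
```

```text
clock: 32.73
tcp_pos: [0.4365, -0.3385, 0.0831]
tcp_rot: [0.001, -0.68, 0.733, -0.003]
contact_force: [-2.8, 2.4, 12.7]
opening: 0.0206
grip_force: 61.0
```

```bash
python3 -m inch '[{"x":0,"y":0,"z":-0.1,"ax":0,"ay":0,"az":0,"gripper":5},{"x":0,"y":0,"z":-0.2,"ax":0,"ay":0,"az":0,"gripper":5},{"x":0,"y":0,"z":-0.4,"ax":0,"ay":0,"az":0,"gripper":5},{"x":0,"y":0,"z":-0.6,"ax":0,"ay":0,"az":0,"gripper":5},{"x":0,"y":0,"z":-0.6,"ax":0,"ay":0,"az":0,"gripper":5}]'
python3 -m inch '[{"x":-0.25,"y":0,"z":0,"ax":0,"ay":0,"az":0,"gripper":5},{"x":-0.5,"y":0,"z":0,"ax":0,"ay":0,"az":0,"gripper":5},{"x":-0.75,"y":0,"z":0,"ax":0,"ay":0,"az":0,"gripper":5},{"x":-1,"y":0,"z":0,"ax":0,"ay":0,"az":0,"gripper":5}]' >/dev/null
python3 -m inch '[{"x":-0.25,"y":0,"z":0,"ax":0,"ay":0,"az":0,"gripper":5},{"x":-0.5,"y":0,"z":0,"ax":0,"ay":0,"az":0,"gripper":5},{"x":-0.75,"y":0,"z":0,"ax":0,"ay":0,"az":0,"gripper":5},{"x":-1,"y":0,"z":0,"ax":0,"ay":0,"az":0,"gripper":5}]' >/dev/null
python3 -m inch '[{"x":-0.25,"y":0,"z":0,"ax":0,"ay":0,"az":0,"gripper":5},{"x":-0.5,"y":0,"z":0,"ax":0,"ay":0,"az":0,"gripper":5},{"x":-0.75,"y":0,"z":0,"ax":0,"ay":0,"az":0,"gripper":5},{"x":-1,"y":0,"z":0,"ax":0,"ay":0,"az":0,"gripper":5}]' >/dev/null
python3 -m inch '[{"x":-0.25,"y":0,"z":0,"ax":0,"ay":0,"az":0,"gripper":5},{"x":-0.5,"y":0,"z":0,"ax":0,"ay":0,"az":0,"gripper":5},{"x":-0.75,"y":0,"z":0,"ax":0,"ay":0,"az":0,"gripper":5},{"x":-1,"y":0,"z":0,"ax":0,"ay":0,"az":0,"gripper":5},{"x":-1,"y":0,"z":0,"ax":0,"ay":0,"az":0,"gripper":5}]'
python3 -c "
from h import *
go(.4598,.3413,.155,175.7)"
```

```text
clock: 33.15
tcp_pos: [0.4374, -0.3393, 0.1767]
tcp_rot: [0.002, -0.68, 0.733, -0.005]
contact_force: [0.7, -0.8, 0.9]
opening: 0.0206
grip_force: 59.0
clock: 34.57
tcp_pos: [0.4802, 0.2656, 0.1676]
tcp_rot: [-0.0, -0.681, 0.732, -0.0]
contact_force: [-1.8, -1.6, -1.5]
opening: 0.0206
grip_force: 59.0
shift [-0.493  0.172  0.084] turn [ 0.    -0.     0.002] tcp [0.4802 0.2656 0.1676] clock 34.57
```

```bash
python3 -m inch '[{"x":-0.25,"y":0.1,"z":0.08,"ax":0,"ay":0,"az":0,"gripper":5},{"x":-0.49,"y":0.17,"z":0.08,"ax":0,"ay":0,"az":0,"gripper":5},{"x":-0.49,"y":0.17,"z":0.08,"ax":0,"ay":0,"az":0,"gripper":5},{"x":-0.49,"y":0.17,"z":0.08,"ax":0,"ay":0,"az":0,"gripper":5},{"x":-0.49,"y":0.17,"z":0.08,"ax":0,"ay":0,"az":0,"gripper":5}]'
python3 -m inch '[{"x":0,"y":0,"z":0,"ax":0,"ay":0,"az":0,"gripper":5},{"x":0,"y":0,"z":0,"ax":0,"ay":0,"az":0,"gripper":5}]'
python3 -c "
from h import *
go(.4598,.3413,.1,175.7)"
```

```text
clock: 34.98
tcp_pos: [0.461, 0.336, 0.1573]
tcp_rot: [0.0, -0.68, 0.733, -0.001]
contact_force: [0.4, -0.2, -0.8]
opening: 0.0206
grip_force: 59.0
clock: 35.15
tcp_pos: [0.4614, 0.3353, 0.1579]
tcp_rot: [0.001, -0.679, 0.734, -0.0]
contact_force: [0.1, -1.2, -0.8]
opening: 0.0211
grip_force: 59.0
shift [-0.039  0.014  0.386] turn [-0.001  0.    -0.001] tcp [0.4614 0.3353 0.1579] clock 35.15
```

```bash
python3 -m inch '[{"x":-0.039,"y":0.014,"z":0.15,"ax":0,"ay":0,"az":0,"gripper":5},{"x":-0.039,"y":0.014,"z":0.33,"ax":0,"ay":0,"az":0,"gripper":5},{"x":-0.039,"y":0.014,"z":0.33,"ax":0,"ay":0,"az":0,"gripper":5},{"x":-0.039,"y":0.014,"z":0.33,"ax":0,"ay":0,"az":0,"gripper":5},{"x":-0.039,"y":0.014,"z":0.33,"ax":0,"ay":0,"az":0,"gripper":5}]'
python3 -c "
from h import *
go(.4598,.3413,.0535,175.7)"
```

```text
clock: 35.57
tcp_pos: [0.4603, 0.3418, 0.1098]
tcp_rot: [0.002, -0.68, 0.733, -0.001]
contact_force: [0.2, 0.9, -0.2]
opening: 0.0206
grip_force: 59.0
shift [0.004 0.004 0.376] turn [-0.002  0.001 -0.001] tcp [0.4603 0.3418 0.1098] clock 35.57
```

```bash
python3 -m inch '[{"x":0.003,"y":0.004,"z":0.08,"ax":-0.002,"ay":0,"az":0,"gripper":5},{"x":0.003,"y":0.004,"z":0.16,"ax":-0.002,"ay":0,"az":0,"gripper":5},{"x":0.003,"y":0.004,"z":0.24,"ax":-0.002,"ay":0,"az":0,"gripper":5},{"x":0.003,"y":0.004,"z":0.32,"ax":-0.002,"ay":0,"az":0,"gripper":5},{"x":0.003,"y":0.004,"z":0.34,"ax":-0.002,"ay":0,"az":0,"gripper":5}]'
python3 -m inch '[{"x":0,"y":0,"z":0.01,"ax":0,"ay":0,"az":0,"gripper":5},{"x":0,"y":0,"z":0.03,"ax":0,"ay":0,"az":0,"gripper":5},{"x":0,"y":0,"z":0.03,"ax":0,"ay":0,"az":0,"gripper":5}]'
```

```text
clock: 35.98
tcp_pos: [0.4576, 0.3405, 0.0535]
tcp_rot: [-0.003, -0.68, 0.733, 0.001]
contact_force: [-3.2, -0.2, 6.3]
opening: 0.0208
grip_force: 60.1
clock: 36.23
tcp_pos: [0.4592, 0.3419, 0.0535]
tcp_rot: [0.0, -0.68, 0.733, 0.0]
contact_force: [-1.7, -1.4, 3.9]
opening: 0.0209
grip_force: 59.3
```

```bash
python3 -m inch '[{"x":0,"y":0,"z":0,"ax":0,"ay":0,"az":0,"gripper":60},{"x":0,"y":0,"z":0,"ax":0,"ay":0,"az":0,"gripper":60},{"x":0,"y":0,"z":0,"ax":0,"ay":0,"az":0,"gripper":60},{"x":0,"y":0,"z":0,"ax":0,"ay":0,"az":0,"gripper":60},{"x":0,"y":0,"z":0,"ax":0,"ay":0,"az":0,"gripper":60}]'
python3 -m inch '[{"x":0,"y":0,"z":-0.2,"ax":0,"ay":0,"az":0,"gripper":60},{"x":0,"y":0,"z":-0.4,"ax":0,"ay":0,"az":0,"gripper":60},{"x":0,"y":0,"z":-0.65,"ax":0,"ay":0,"az":0,"gripper":60},{"x":0,"y":0,"z":-0.7,"ax":0,"ay":0,"az":0,"gripper":60},{"x":0,"y":0,"z":-0.7,"ax":0,"ay":0,"az":0,"gripper":60}]'
python3 round.py | grep sty
python3 -c "
from h import *
go(.4402,-.1,.1,175.7)"
```

```text
clock: 36.65
tcp_pos: [0.4589, 0.3416, 0.0524]
tcp_rot: [-0.0, -0.68, 0.733, 0.001]
contact_force: [-0.2, -0.1, 1.2]
opening: 0.0596
grip_force: 0.0
clock: 37.07
tcp_pos: [0.4605, 0.3428, 0.162]
tcp_rot: [0.003, -0.68, 0.733, 0.001]
contact_force: [-0.4, 0.6, -0.3]
opening: 0.0602
grip_force: 0.0
side sty 259 ztop 0.1212 [0.4584 0.3435] 0.011256382800638676 64
top sty 115 ztop 0.122 [0.4787 0.3399] 0.029355918988585472 46
shift [ 2.947 -0.099  0.38 ] turn [ 0.001  0.001 -0.   ] tcp [0.4589 0.3418 0.1574] clock 37.17
```

Stylus is back in its holder, with the same top height as before. Now back to the cap.

```bash
python3 -m inch '[{"x":0.25,"y":-0.03,"z":0,"ax":0,"ay":0,"az":0,"gripper":60},{"x":0.5,"y":-0.03,"z":0,"ax":0,"ay":0,"az":0,"gripper":60},{"x":0.75,"y":-0.03,"z":0,"ax":0,"ay":0,"az":0,"gripper":60},{"x":0.98,"y":-0.03,"z":0,"ax":0,"ay":0,"az":0,"gripper":60},{"x":0.98,"y":-0.03,"z":0,"ax":0,"ay":0,"az":0,"gripper":60}]' >/dev/null
python3 -m inch '[{"x":0.25,"y":-0.03,"z":0,"ax":0,"ay":0,"az":0,"gripper":60},{"x":0.5,"y":-0.03,"z":0,"ax":0,"ay":0,"az":0,"gripper":60},{"x":0.75,"y":-0.03,"z":0,"ax":0,"ay":0,"az":0,"gripper":60},{"x":0.98,"y":-0.03,"z":0,"ax":0,"ay":0,"az":0,"gripper":60},{"x":0.98,"y":-0.03,"z":0,"ax":0,"ay":0,"az":0,"gripper":60}]' >/dev/null
python3 -m inch '[{"x":0.25,"y":-0.03,"z":0,"ax":0,"ay":0,"az":0,"gripper":60},{"x":0.5,"y":-0.03,"z":0,"ax":0,"ay":0,"az":0,"gripper":60},{"x":0.75,"y":-0.03,"z":0.1,"ax":0,"ay":0,"az":0,"gripper":60},{"x":0.98,"y":-0.03,"z":0.3,"ax":0,"ay":0,"az":0,"gripper":60},{"x":0.98,"y":-0.03,"z":0.3,"ax":0,"ay":0,"az":0,"gripper":60}]' >/dev/null
python3 -m inch '[{"x":0,"y":0,"z":0,"ax":0,"ay":0,"az":0,"gripper":60},{"x":0,"y":0,"z":0,"ax":0,"ay":0,"az":0,"gripper":60}]'
python3 -c "
from h import *
go(.4402,-.1,.0,175.7)"
```

```text
clock: 38.58
tcp_pos: [0.439, -0.0991, 0.1119]
tcp_rot: [-0.001, -0.68, 0.734, 0.001]
contact_force: [-0.5, 0.5, 0.7]
opening: 0.0602
grip_force: 0.0
shift [ 0.005 -0.011  0.746] turn [ 0.002 -0.    -0.001] tcp [ 0.439  -0.0991  0.1119] clock 38.58
```

```bash
python3 -m inch '[{"x":0.005,"y":-0.008,"z":0.2,"ax":0.001,"ay":0,"az":0,"gripper":60},{"x":0.005,"y":-0.008,"z":0.4,"ax":0.001,"ay":0,"az":0,"gripper":60},{"x":0.005,"y":-0.008,"z":0.6,"ax":0.001,"ay":0,"az":0,"gripper":60},{"x":0.005,"y":-0.008,"z":0.74,"ax":0.001,"ay":0,"az":0,"gripper":60},{"x":0.005,"y":-0.008,"z":0.74,"ax":0.001,"ay":0,"az":0,"gripper":60}]' 
python3 -m inch '[{"x":0,"y":0,"z":0,"ax":0,"ay":0,"az":0,"gripper":5},{"x":0,"y":0,"z":0,"ax":0,"ay":0,"az":0,"gripper":5},{"x":0,"y":0,"z":0,"ax":0,"ay":0,"az":0,"gripper":5},{"x":0,"y":0,"z":0,"ax":0,"ay":0,"az":0,"gripper":5},{"x":0,"y":0,"z":0,"ax":0,"ay":0,"az":0,"gripper":5}]' 60
python3 -m inch '[{"x":0,"y":0,"z":0,"ax":0,"ay":0,"az":0,"gripper":5},{"x":0,"y":0,"z":0,"ax":0,"ay":0,"az":0,"gripper":5},{"x":0,"y":0,"z":0,"ax":0,"ay":0,"az":0,"gripper":5}]'
python3 -m inch '[{"x":0,"y":0,"z":-0.2,"ax":0,"ay":0,"az":0,"gripper":5},{"x":0,"y":0,"z":-0.4,"ax":0,"ay":0,"az":0,"gripper":5},{"x":0,"y":0,"z":-0.6,"ax":0,"ay":0,"az":0,"gripper":5},{"x":0,"y":0,"z":-0.8,"ax":0,"ay":0,"az":0,"gripper":5},{"x":0,"y":0,"z":-0.8,"ax":0,"ay":0,"az":0,"gripper":5}]'
python3 -m inch '[{"x":0.25,"y":0,"z":0,"ax":0,"ay":0,"az":0,"gripper":5},{"x":0.5,"y":0,"z":0,"ax":0,"ay":0,"az":0,"gripper":5},{"x":0.75,"y":0,"z":0,"ax":0,"ay":0,"az":0,"gripper":5},{"x":0.79,"y":0,"z":0,"ax":0,"ay":0,"az":0,"gripper":5},{"x":0.79,"y":0,"z":0,"ax":0,"ay":0,"az":0,"gripper":5}]' >/dev/null
python3 -m inch '[{"x":0.25,"y":0,"z":0,"ax":0,"ay":0,"az":0,"gripper":5},{"x":0.5,"y":0,"z":0,"ax":0,"ay":0,"az":0,"gripper":5},{"x":0.75,"y":-0.05,"z":0,"ax":0,"ay":0,"az":0,"gripper":5},{"x":0.79,"y":-0.09,"z":0,"ax":0,"ay":0,"az":0,"gripper":5},{"x":0.79,"y":-0.09,"z":0,"ax":0,"ay":0,"az":0,"gripper":5}]'
python3 -c "
from h import *
go(.4365,-.3379,.1,175.7)"
```

```text
clock: 39.0
tcp_pos: [0.4377, -0.0986, -0.0026]
tcp_rot: [-0.002, -0.68, 0.733, 0.002]
contact_force: [-1.4, -0.0, -0.2]
opening: 0.06
grip_force: 0.0
clock: 39.42
tcp_pos: [0.4419, -0.0996, 0.004]
tcp_rot: [0.002, -0.68, 0.733, -0.001]
contact_force: [-1.0, 3.2, 5.6]
opening: 0.0198
grip_force: 58.9
clock: 39.67
tcp_pos: [0.4419, -0.0996, 0.004]
tcp_rot: [0.002, -0.68, 0.733, -0.001]
contact_force: [-0.7, 3.1, 6.2]
opening: 0.0201
grip_force: 58.9
clock: 40.08
tcp_pos: [0.4432, -0.1005, 0.1292]
tcp_rot: [0.004, -0.68, 0.733, -0.004]
contact_force: [0.4, -0.3, -0.0]
opening: 0.02
grip_force: 59.0
clock: 40.92
tcp_pos: [0.4359, -0.3384, 0.1207]
tcp_rot: [-0.0, -0.679, 0.734, 0.001]
contact_force: [-0.2, 0.1, -1.3]
opening: 0.0199
grip_force: 59.0
shift [-0.003 -0.004  0.138] turn [ 0.001  0.    -0.002] tcp [ 0.4359 -0.3384  0.1207] clock 40.92
```

```bash
python3 -m inch '[{"x":-0.003,"y":-0.002,"z":0.1,"ax":0,"ay":0,"az":0,"gripper":5},{"x":-0.003,"y":-0.002,"z":0.2,"ax":0,"ay":0,"az":0,"gripper":5},{"x":-0.003,"y":-0.002,"z":0.26,"ax":0,"ay":0,"az":0,"gripper":5},{"x":-0.003,"y":-0.002,"z":0.26,"ax":0,"ay":0,"az":0,"gripper":5},{"x":-0.003,"y":-0.002,"z":0.26,"ax":0,"ay":0,"az":0,"gripper":5}]'
python3 -c "
from h import *
go(.4362,-.3378,.064,175.7)"
python3 -m inch '[{"x":0,"y":0,"z":0.04,"ax":0,"ay":0,"az":0,"gripper":5},{"x":0,"y":0,"z":0.07,"ax":0,"ay":0,"az":0,"gripper":5},{"x":0,"y":0,"z":0.1,"ax":0,"ay":0,"az":0,"gripper":5},{"x":0,"y":0,"z":0.1,"ax":0,"ay":0,"az":0,"gripper":5}]'
```

```text
clock: 41.33
tcp_pos: [0.4361, -0.3361, 0.0826]
tcp_rot: [-0.0, -0.68, 0.733, 0.0]
contact_force: [0.2, -0.1, 0.5]
opening: 0.0198
grip_force: 59.0
shift [ 0.011 -0.001  0.124] turn [ 0. -0.  0.] tcp [ 0.4361 -0.3361  0.0826] clock 41.33
clock: 41.67
tcp_pos: [0.4356, -0.3365, 0.0663]
tcp_rot: [-0.0, -0.68, 0.733, 0.001]
contact_force: [-0.9, 0.2, -0.9]
opening: 0.0199
grip_force: 59.0
```

Going down over the collar freely. Pressing it home.

```bash
python3 -m inch '[{"x":0.003,"y":0,"z":0.01,"ax":0,"ay":0,"az":0,"gripper":5},{"x":0.003,"y":0,"z":0.025,"ax":0,"ay":0,"az":0,"gripper":5},{"x":0.003,"y":0,"z":0.035,"ax":0,"ay":0,"az":0,"gripper":5},{"x":0.003,"y":0,"z":0.035,"ax":0,"ay":0,"az":0,"gripper":5},{"x":0.003,"y":0,"z":0.035,"ax":0,"ay":0,"az":0,"gripper":5}]'
```

```text
clock: 42.08
tcp_pos: [0.4361, -0.3377, 0.064]
tcp_rot: [-0.0, -0.68, 0.733, -0.001]
contact_force: [-3.2, 3.4, 6.7]
opening: 0.0196
grip_force: 59.9
```

```bash
python3 -m inch '[{"x":0,"y":0,"z":0.02,"ax":0,"ay":0,"az":0,"gripper":5},{"x":0,"y":0,"z":0.03,"ax":0,"ay":0,"az":0,"gripper":5},{"x":0,"y":0,"z":0.03,"ax":0,"ay":0,"az":0,"gripper":5},{"x":0,"y":0,"z":0.03,"ax":0,"ay":0,"az":0,"gripper":5}]'
python3 -m inch '[{"x":0,"y":0,"z":-0.01,"ax":0,"ay":0,"az":0,"gripper":5},{"x":0,"y":0,"z":-0.02,"ax":0,"ay":0,"az":0,"gripper":5},{"x":0,"y":0,"z":-0.02,"ax":0,"ay":0,"az":0,"gripper":60},{"x":0,"y":0,"z":-0.02,"ax":0,"ay":0,"az":0,"gripper":60},{"x":0,"y":0,"z":-0.02,"ax":0,"ay":0,"az":0,"gripper":60}]'
python3 -m inch '[{"x":0,"y":0,"z":-0.02,"ax":0,"ay":0,"az":0,"gripper":60},{"x":0,"y":0,"z":-0.2,"ax":0,"ay":0,"az":0,"gripper":60},{"x":0,"y":0,"z":-0.4,"ax":0,"ay":0,"az":0,"gripper":60},{"x":0,"y":0,"z":-0.7,"ax":0,"ay":0,"az":0,"gripper":60},{"x":0,"y":0,"z":-0.7,"ax":0,"ay":0,"az":0,"gripper":60}]'
python3 -m inch '[{"x":0.2,"y":0.2,"z":-0.2,"ax":0,"ay":0,"az":0,"gripper":60},{"x":0.4,"y":0.3,"z":-0.3,"ax":0,"ay":0,"az":0,"gripper":60},{"x":0.7,"y":0.4,"z":-0.3,"ax":0,"ay":0,"az":0,"gripper":60},{"x":0.9,"y":0.6,"z":-0.3,"ax":0,"ay":0,"az":0,"gripper":60},{"x":0.9,"y":0.6,"z":-0.3,"ax":0,"ay":0,"az":0,"gripper":60}]'
python3 round.py; python3 -c "
import cv2,numpy as np
cv2.imwrite('pics/a9.png',np.hstack([cv2.resize(cv2.imread('pics/last_side.png')[130:370,110:350],(400,400)),cv2.resize(cv2.imread('pics/last_top.png')[70:350,80:360],(400,400))]))"
```

```text
clock: 42.42
tcp_pos: [0.4362, -0.3379, 0.0639]
tcp_rot: [-0.0, -0.68, 0.733, -0.002]
contact_force: [-12.0, 14.2, 27.0]
opening: 0.0203
grip_force: 61.9
clock: 42.83
tcp_pos: [0.4359, -0.3373, 0.0603]
tcp_rot: [0.0, -0.68, 0.733, 0.0]
contact_force: [0.0, -0.3, -1.2]
opening: 0.0555
grip_force: 0.0
clock: 43.25
tcp_pos: [0.438, -0.3397, 0.1742]
tcp_rot: [0.001, -0.68, 0.733, -0.006]
contact_force: [-0.3, -1.0, 1.9]
opening: 0.0602
grip_force: 0.0
clock: 43.67
tcp_pos: [0.3328, -0.4684, 0.2107]
tcp_rot: [-0.001, -0.679, 0.735, 0.0]
contact_force: [1.9, 0.3, -1.0]
opening: 0.0599
grip_force: 0.0
side cap 214 ztop 0.1145 [ 0.4345 -0.337 ] 0.01198234036564827 20
   skirt (array([ 0.4346, -0.3341,  0.0788]), np.float64(0.0786))
side sty 260 ztop 0.1213 [0.4579 0.3429] 0.010457130149006844 64
top cap 38 ztop 0.1031 [ 0.4349 -0.3304] 0.0046387966722249985 4
top sty 112 ztop 0.1224 [0.459  0.3398] 0.011328623630106449 46
```

View pics/a9.png

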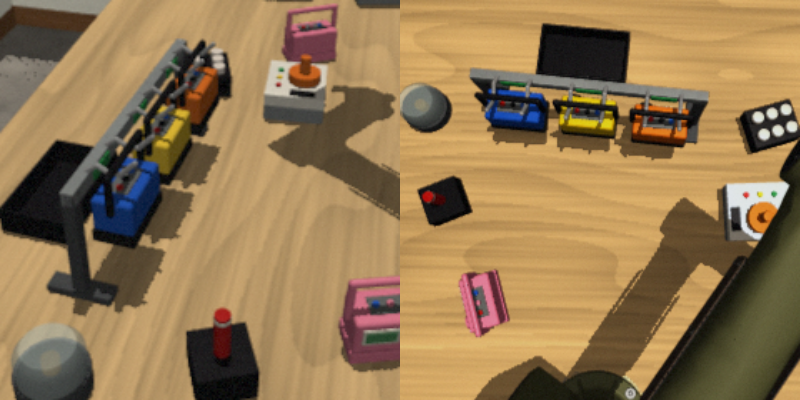

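Three testers hang on the rack: (125,200), (165,145) and (200,95) in the side half. The stylus stands in its holder (222,335), the cap is level on the collar (305,72) at its original height, and the bystanders have not moved.

```bash
python3 -c "
from cell import *
print(job_done())"
```

```text
the job is handed in; nothing more can be done
None
```

The job is handed in: the blue, yellow and orange testers hang on the rack, the button was pressed fully down for about half a second, the stylus is back in its holder, and the cap sits at its original height on the collar.

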